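Stand the round-bottomed pudding mould in its ring stand

ROBOT

A 7-joint arm with a two-finger parallel gripper is mounted at the origin on the work surface. World frame = base frame: x ahead of the robot, y to its left, z up, the work surface at z = 0. Lengths are in m, angles in rad, forces in N, time in s.
With the tool pointing down it reaches from about 0.425 to 0.95 m from the base axis. Payload 4.7 kg.
Tool frame: the origin (TCP) lies midway between the tips of the shut fingers; the grasp point (between the pads) lies 19 mm behind it; z points along the fingers, y is the direction in which the jaws open and shut (so a half turn about z gives the same grasp; the last joint's range is limited). The gripper opens to 87 mm and grips with 3 to 60 N. Pads are 19 mm wide; open, the fingers measure 117 mm over their backs; the gripper's body (75 mm by 190 mm) begins 51 mm behind the grasp point.
Start: joints at [-0.029, 0.469, -0.049, 1.532, 0.024, 1.141, -0.082], TCP at [0.675, 0, 0.223] pointing down, gripper open.
Joint ranges: [-2.59, 2.59], [-0.33, 1.99], [-1.39, 1.29], [0.1, 2.45], [-1.04, 4.18], [0.21, 1.99], [-2.66, 2.66]. Speed limits (rad/s): [2.57, 2.57, 3.14, 3.14, 3.14, 3.14, 3.14].

INTERFACE

Orientations are given as a unit quaternion [w, x, y, z].
In Python, from cell import * gives the robot as it stands.
- The arm moves only by the tool jog_arm, never from a script. Its argument "rows" is a list of rows, each a list of 5 numbers: the shift along the tool's x, y, z in m, then the turn about the tool's z in rad, then the closure, from 0 (fully open) to 1 (shut). A call has 1 to 8 rows; each row shifts and turns the commanded pose from where the row before left it, along the tool's axes as they then stand; what a row does not reach is not made up. A row lasts 1/10 s, in which the tool goes at most 50 mm and 8.59 degrees, less where a joint would pass 70% of its speed; a pose out of reach is approached as far as the arm can. A call with a gripper value outside its range is refused whole. The fingers move at their own pace and stop on an object; "grip_force" is the grip in N (left out, the last holds). Time passes only in rows, so rows that do not move let the fingers close. It gives the time, the measured TCP pose, the force and the opening at its end, in the units of the state.
- get_state(): the state, without advancing time (a new reading comes with each control period).
- capture(name): name is "scene" or "side" or "wrist"; returns a dict with "color" (400x640x3 uint8, red, green, blue), "fovy" (degrees; the focal length in pixels is half the picture's height over the tangent of half this angle, whatever the lens; pixels are square), "cx", "cy" (the principal point, pixels), "pose" (4x4, takes a point from camera to world coordinates); the wrist camera has in their place "mount" (4x4, takes a point from camera to tool coordinates, whose origin is the TCP and whose axes are the flange's). Camera axes: x right, y down, z forward; pixel columns grow to the right and rows downward; lengths in m; the calibration is good to about 2 mm. A picture is of the moment at which its call begins: read the wrist's pose just before it. There is no depth.
- hand_in(): hands the job in, once; it reports no verdict.
Trained networks look in a picture, given as the dict that the camera call returned (one of the last four; its "shot" number tells which), for a name from the list of things; names that differ only in an ending like _2 or _b are one class to them, and where a whole thing is asked for, a point or a joint stands for the part that bears it (a point fixed in the world has none). Each returns a list of dicts, best first, with "conf" (0 to 1); they miss things now and then, are a little off and sometimes report something else, mostly with a low value. They report only what shows in the picture. A call takes as long as a camera call. They do not tell look-alikes from the thing itself.
- boxes_of(label, picture): "centre" ([column, row] in pixels, amid what is visible of it).
- cut_out(label, picture): "pixels" (400x640 bool, what is visible of it) and "centre" ([column, row] in pixels, amid what is visible of it).
The state is a dict: "clock": time; "qpos": joint angles; "joint_vel": joint speeds; "joint_efforts": joint torques, N m; "position": TCP position; "orientation": TCP orientation; "contact_force": force on the tool from outside, world axes, zero at the start; "wrist_torque": the same for the moment, N m; "finger_gap": finger opening in m.
Only numpy, scipy, OpenCV 4.12 (cv2) and the standard library are available. Lean on these libraries where they do the work, as an engineer would, in place of code of your own. Each camera call takes 0.05 s, during which the arm holds its last target.

TASK

The small round-bottomed pudding mould has been left tipped over in the low dish. Take it out and stand it upright, lid and knob on top, in the ring of the three-legged wire stand, lowering it until it rests on the ring instead of dropping it in. Leave it standing straight by itself and do not push the other things on the table about.

Things in the scene. Friction and masses are not known exactly. Their poses are not given: they have to be found in the camera images.
- mould_mid (a point): stainless pudding mould with lid, 94 mm tall, 0.3 kg; this point is on its axis half-way up, z axis from round bottom to knob. From this point along z: lid (disc 70 mm across, two small clips) from -3 to 4 mm; knob, gripped by its upper half, a black cylinder 22 mm across, from 4 to 47 mm. Below: wall 64 mm across, then a half ball of radius 32 mm whose centre lies 15 mm below this point.
- mould: the same mould; origin at the lowest point of its bottom, z to the knob. At the start it leans about 42 degrees from upright in the dish, lid edge on the dish's rim, knob pointing up and towards the robot (within about 60 degrees of -x). In the stand it does not right itself: friction keeps it at the tilt in which it is let go.
- stand_ring (a point): chrome wire ring stand standing loose on the table, 0.25 kg: upper ring of 6 mm round wire, opening 45 mm across, on three short splayed legs with a larger foot ring 92 mm across. This point is the centre of the upper ring at mid wire, 40 mm above the table; z up. With the mould seated upright, the mould's half-way point is 39 mm above this point
- stand: the same stand; origin at the centre of its underside
- dish: low white ceramic dish in which the mould lies, loose, 92 mm across, 22 mm tall, wall 6 mm, floor 4 mm thick; origin at the centre of its underside; the mould leans towards its -x axis
- cutter: round pastry cutter, a plain steel band 72 mm across and 24 mm tall, open at both ends, lying flat on the table; origin at the centre of its underside
- whisk: steel wire whisk lying on the table, about 250 mm long and 50 mm thick; origin on the table under its middle, x along it
- spatula: spatula lying on the table; origin on its underside, x along it
- jar: closed glass jar with steel lid, 68 mm across, 100 mm tall; origin at the centre of its underside
- ramekin: empty deep ceramic ramekin, 90 mm across, 50 mm tall; origin at the centre of its underside
- measure: small steel measuring cup with a side handle, 60 mm across, 55 mm tall; origin at the centre of its underside
Things that resemble listed ones, but are neither listed nor needed, are in the scene too. What is shaped like the mould but orange is not meant. What is shaped like the stand but orange is not meant.

How it is judged:
At the end, for the whole second after the job is handed in: The mould rests in the upper ring of the stand: its half-way point within 12 mm of the ring's axis and 33 to 45 mm above the ring's centre, its axis within 0.2 rad (11 degrees) of vertical with the knob up, at rest and carried by the stand, which stands level on the table (within 0.1 rad) (horizontal distance between mould_mid and stand_ring below 0.012 m and z of mould_mid in the frame of stand_ring between 0.0334 and 0.0454 m and angle between mould_mid's own z axis and vertical below 0.2 rad and angle between stand_ring's own z axis and vertical below 0.1 rad and contact force between mould and stand above 0.5 N and linear speed of mould below 0.02 m/s and angular speed of mould below 0.1 rad/s and height (world z) of stand_ring below 0.046 m); the robot touches nothing.
It fails at once if the mould is let go more than 10 mm above its seat over the stand (dropped in) (horizontal distance between mould_mid and stand_ring below 0.04 m and z of mould_mid in the frame of stand_ring above 0.0494 m and contact force between the fingers and mould below 0.02 N).
It fails at once if one of the other things (cutter, whisk, spatula, jar, ramekin, measuring cup) is pushed more than 40 mm (distance of any of cutter, whisk, spatula, jar, ramekin, measure from where it was at the start of the episode above 0.04 m).
It also fails if it takes over 45 s, if anything falls off the work surface, if the arm or the gripper's body presses on something with over 40 N, if the wrist force passes 120 N, or if a joint passes its speed limit or range.

## Working session

There is one attempt and no reset: what is moved stays moved. The work goes in short steps, Python scripts to look and compute and a tool call to move; the robot and the scene stay as the last step left them, time stands still between calls to the robot, and variables do not carry over. Pictures are saved under pics/ and viewed, and the job is handed in when it is done.

Besides the shell and the picture viewer there is one more tool, called after "Emit:" as name(argument=value, ...) on one line, values as JSON. jog_arm: Moves the arm, as the interface text tells. Its arguments: {"type":"object","properties":{"rows":{"type":"array","items":{"type":"array","items":{"type":"number"}}},"grip_force":{"type":"number"}},"required":["rows"]}

```bash
mkdir -p pics; ls; cat > h.py <<'E'
from cell import *
import numpy as np, cv2
def save(p,n): cv2.imwrite('pics/'+n+'.png',cv2.cvtColor(p['color'],cv2.COLOR_RGB2BGR))
def quat(q):
    from scipy.spatial.transform import Rotation as R
    return R.from_quat([q[1],q[2],q[3],q[0]]).as_matrix()
def campose(p,s=None):
    if 'pose' in p: return np.array(p['pose'])
    T=np.eye(4);T[:3,:3]=quat(s['orientation']);T[:3,3]=s['position'];return T@np.array(p['mount'])
def ray(p,uv,s=None):
    T=campose(p,s);f=200/np.tan(np.radians(p['fovy'])/2)
    d=T[:3,:3]@np.array([(uv[0]-p['cx'])/f,(uv[1]-p['cy'])/f,1.]);return T[:3,3],d/np.linalg.norm(d)
def atz(p,uv,z,s=None):
    o,d=ray(p,uv,s);return o+d*(z-o[2])/d[2]
def proj(p,X,s=None):
    T=campose(p,s);f=200/np.tan(np.radians(p['fovy'])/2)
    c=T[:3,:3].T@(np.array(X)-T[:3,3]);return np.array([p['cx']+f*c[0]/c[2],p['cy']+f*c[1]/c[2]])
def tri(rs):
    A=0;b=0
    for o,d in rs:
        M=np.eye(3)-np.outer(d,d);A=A+M;b=b+M@o
    X=np.linalg.solve(A,b);return X,[np.linalg.norm((np.eye(3)-np.outer(d,d))@(X-o)) for o,d in rs]
E
python3 - <<'E'
from h import *
np.set_printoptions(precision=4,suppress=True)
s=get_state();print(s)
for n in ['scene','side','wrist']:
    p=capture(n);save(p,n+'0');print(n,p['fovy'],p['cx'],p['cy'],campose(p,s)[:3])
    if n=='wrist':print(p['mount'])
    for l in ['mould','mould_mid','stand','stand_ring','dish']:
        print(l,[(np.round(b['centre']),round(b['conf'],2)) for b in boxes_of(l,p)][:4])
E
```

```text
pics
{'clock': 0.0, 'qpos': array([-0.0289,  0.4694, -0.0486,  1.5337,  0.0241,  1.141 , -0.0823]), 'joint_vel': array([ 0.0002, -0.    ,  0.0001, -0.0004, -0.0007,  0.0012,  0.0009]), 'joint_efforts': array([  0.0001, -50.7972,  -0.0803, -23.6156,  -0.0613,   0.0378,
         0.0002]), 'position': array([0.6744, 0.    , 0.2215]), 'orientation': array([-0.0007,  0.7071,  0.7071, -0.0007]), 'contact_force': array([-0.2178,  0.028 , -0.6589]), 'wrist_torque': array([-0.0114, -0.0261, -0.0311]), 'finger_gap': 0.08690732639211242}
scene 47.97026282004473 310.73737651462886 197.02955669406276 [[ 0.536   0.7081 -0.4597  1.1922]
 [ 0.8442 -0.4562  0.2815 -0.3989]
 [-0.0103 -0.5389 -0.8423  1.1965]]
mould [(array([394., 160.]), 0.97), (array([291., 165.]), 0.69), (array([348., 175.]), 0.46)]
mould_mid [(array([293., 162.]), 0.94), (array([395., 160.]), 0.9), (array([349., 173.]), 0.5)]
stand [(array([258., 235.]), 0.85), (array([236., 218.]), 0.77)]
stand_ring [(array([256., 237.]), 0.75), (array([234., 222.]), 0.49)]
dish [(array([352., 180.]), 0.51)]
side 53.6466815427375 315.7612626058417
[... 365 characters left out ...]
 179.]), 0.55)]
stand_ring [(array([357., 175.]), 0.47)]
dish [(array([295., 254.]), 0.71)]
wrist 63.821747040558016 319.2039612398484 199.8087906688978 [[ 1.     -0.0005 -0.0021  0.6739]
 [-0.001  -0.962  -0.2731  0.0752]
 [-0.0019  0.2731 -0.962   0.3832]]
[[-0.0011 -0.962  -0.273   0.0751]
 [ 1.     -0.0011 -0.0001 -0.0008]
 [-0.0002 -0.273   0.962  -0.1617]
 [ 0.      0.      0.      1.    ]]
mould [(array([ 94., 170.]), 0.91), (array([153.,  31.]), 0.57)]
mould_mid [(array([154.,  31.]), 0.8), (array([ 96., 167.]), 0.63)]
stand [(array([210., 330.]), 0.76), (array([374.,  17.]), 0.73), (array([280., 324.]), 0.6)]
stand_ring [(array([206., 335.]), 0.58)]
dish [(array([201.,  53.]), 0.6)]
```

View pics/scene0.png

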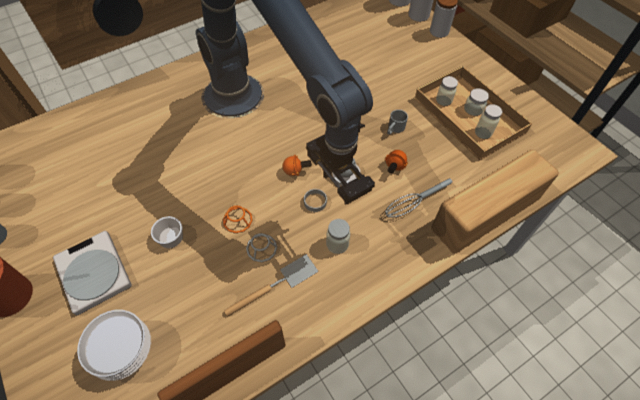

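View pics/side0.png

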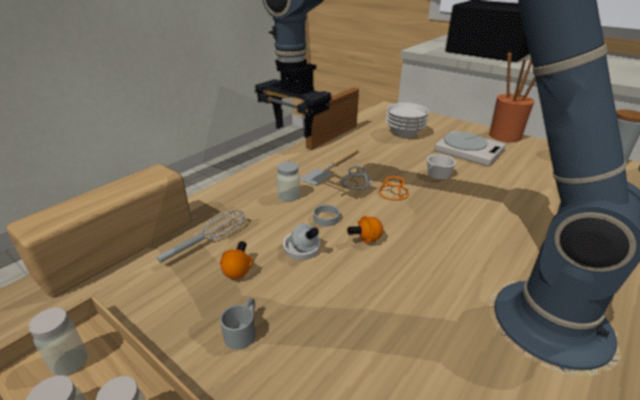

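View pics/wrist0.png

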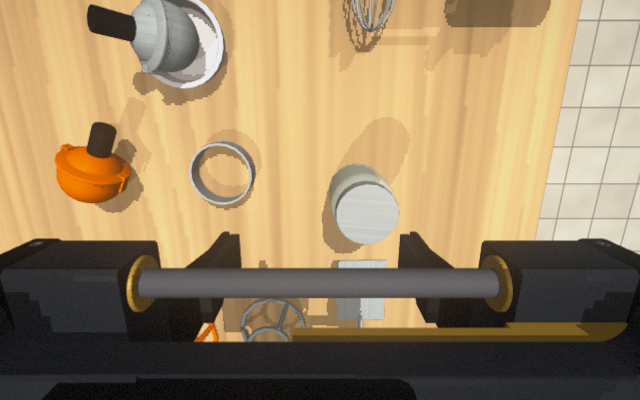

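Three mould shapes: orange at scene (291,165) and (395,160), steel in the white dish at about (350,178). The steel one in the dish fits. Two stands: orange at (236,218) and chrome at (260,245); chrome is the one meant. I'll check enlarged crops and get first positions.

```bash
python3 - <<'E'
from h import *
np.set_printoptions(precision=4,suppress=True)
s=get_state();W=capture('wrist');S=capture('side');C=capture('scene')
a=cv2.resize(S['color'][150:290,210:430],None,fx=3.6,fy=3.6,interpolation=cv2.INTER_CUBIC)
save({'color':a[:600,:800]},'crop_side')
a=cv2.resize(C['color'][130:270,210:410],None,fx=4,fy=4,interpolation=cv2.INTER_CUBIC)
save({'color':a},'crop_scene')
print('dish W',atz(W,(187,42),.02,s))
print('knob W at .09',atz(W,(92,20),.085,s))
print('stand W',atz(W,(273,335),.04,s),'S',atz(S,(356,176),.04),'C',atz(C,(260,243),.04))
for l,X in [('jar',(338,230)),('cutter',(315,202)),('or1',(291,165)),('or2',(397,160)),('cup',(397,122)),('orst',(236,219)),('ramekin',(166,235)),('spat',(300,270))]: print(l,atz(C,X,.04))
E
```

```text
dish W [0.5376 0.1417 0.02  ]
knob W at .09 [0.4845 0.1467 0.085 ]
stand W [ 0.6156 -0.2003  0.04  ] S [ 0.595  -0.1861  0.04  ] C [ 0.6144 -0.2187  0.04  ]
jar [ 0.7004 -0.0067  0.04  ]
cutter [ 0.5831 -0.011   0.04  ]
or1 [ 0.424  -0.0002  0.04  ]
or2 [0.592  0.2967 0.04  ]
cup [0.4639 0.3979 0.04  ]
orst [ 0.5063 -0.2403  0.04  ]
ramekin [ 0.4437 -0.4365  0.04  ]
spat [ 0.7474 -0.1658  0.04  ]
```

View pics/crop_side.png

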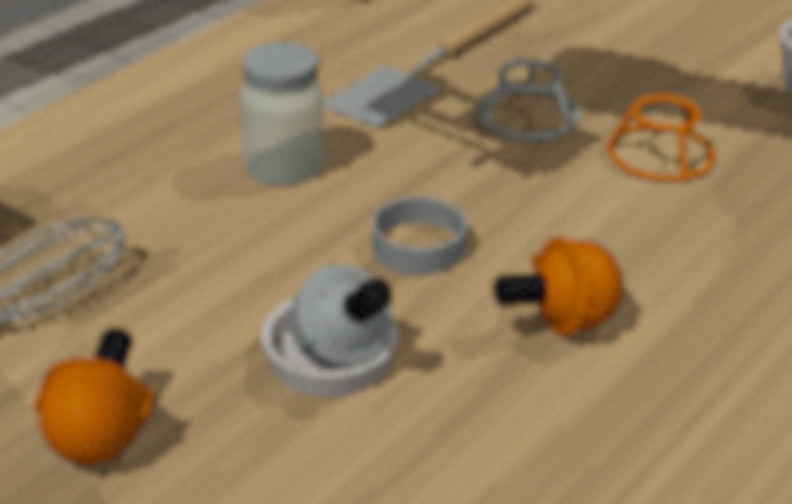

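View pics/crop_scene.png

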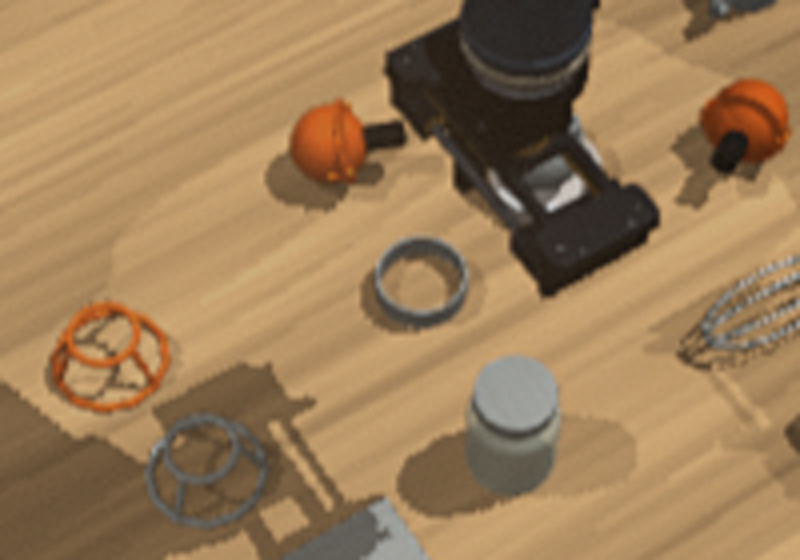

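Crops: the steel mould in the white dish (side pixel about (302,240)) has its black knob pointing up towards the base. The chrome stand is at scene (260,245), next to the orange one. Next I look at the mould from closer.

Emit:
jog_arm(rows=[[0.015,-0.045,0,0,0],[0.015,-0.045,0,0,0],[0.015,-0.045,0,0,0],[0,0,0,0,0],[0,0,0,0,0],[0,0,0,0,0]])

```text
clock: 1.65
position: [0.5415, 0.0446, 0.2232]
orientation: [0.001, 0.707, 0.707, 0.001]
contact_force: [0.4, -0.4, 0.6]
finger_gap: 0.0871
```

```bash
python3 - <<'E'
from h import *
np.set_printoptions(precision=4,suppress=True)
s=get_state();print(s['position'],s['joint_vel']);p=capture('wrist');save(p,'wrist1')
for l in ['mould','mould_mid','stand','stand_ring','dish']:
        print(l,[(np.round(b['centre']),round(b['conf'],2)) for b in boxes_of(l,p)][:4])
E
```

```text
[0.5415 0.0446 0.2232] [ 0.0046  0.0156  0.0039 -0.0109 -0.0017  0.0026 -0.001 ]
mould [(array([218., 207.]), 0.61), (array([294.,  81.]), 0.59), (array([329.,  91.]), 0.47)]
mould_mid [(array([222., 204.]), 0.97), (array([294.,  83.]), 0.57)]
stand [(array([276., 337.]), 0.46)]
stand_ring [(array([277., 341.]), 0.69)]
dish [(array([329.,  91.]), 0.97)]
```

View pics/wrist1.png

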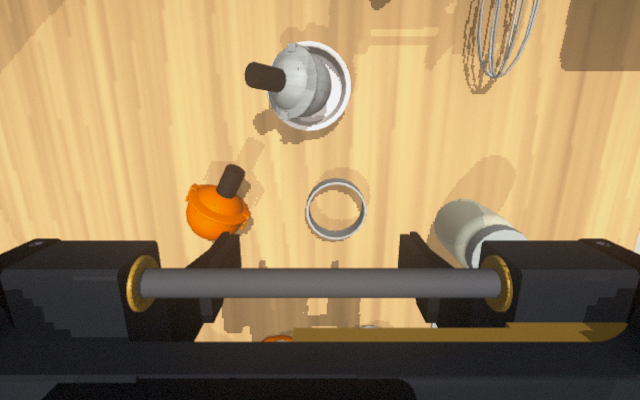

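```bash
cat >> h.py <<'E'
def parts(x):
    m=np.array(x[:3]);ax=np.array([x[3],x[4],1.]);ax/=np.linalg.norm(ax)
    e1=np.cross(ax,[0,1,0]);e1/=np.linalg.norm(e1);e2=np.cross(ax,e1)
    t=np.linspace(0,2*np.pi,24,endpoint=False);c=np.cos(t)[:,None]*e1+np.sin(t)[:,None]*e2
    cyl=lambda r,a,b: np.vstack([m+ax*a+r*c,m+ax*b+r*c])
    body=[cyl(.032,-.015,-.003)]
    for k in np.linspace(0.1,1.55,8): body.append(m+ax*(-.015-.032*np.sin(k))+.032*np.cos(k)*c)
    return [np.vstack(body),cyl(.035,-.003,.004),cyl(.011,.004,.047)]
def silh(p,P,s=None,sc=4):
    T=campose(p,s);f=200/np.tan(np.radians(p['fovy'])/2)
    im=np.zeros((400*sc,640*sc),np.uint8)
    for X in P:
        c=(X-T[:3,3])@T[:3,:3];uv=np.c_[p['cx']+f*c[:,0]/c[:,2],p['cy']+f*c[:,1]/c[:,2]]
        h=cv2.convexHull(((uv+.5)*sc).astype(np.int32));cv2.fillConvexPoly(im,h,1)
    return cv2.resize(im.astype(np.float32),(640,400),interpolation=cv2.INTER_AREA)
E
cat > fit.py <<'E'
from h import *
from scipy.optimize import minimize
np.set_printoptions(precision=4,suppress=True)
s=get_state();V=[]
near={'wrist':(294,82),'side':(302,241),'scene':(349,174)}
for n in near:
    p=capture(n);best=None
    for r in cut_out('mould',p):
        c=r['centre'];d=np.hypot(c[0]-near[n][0],c[1]-near[n][1])
        print(n,c,r['conf'],r['pixels'].sum())
        if d<15 and best is None: best=r['pixels']
    o=p['color'].copy()
    if best is not None:
        V.append((n,p,best.astype(np.float32)));o[best]=o[best]//2+np.array([127,0,0],np.uint8)
    u,v=near[n];save({'color':cv2.resize(o[max(0,v-50):v+50,u-65:u+65],None,fx=6,fy=6)[:600,:780]},'cut_'+n)
import pickle;pickle.dump((s,V),open('v.pkl','wb'))
E
python3 fit.py
```

```text
wrist [295.1, 79.9] 0.92 4375
wrist [219.8, 207.5] 0.87 3273
side [362.7, 228.3] 0.97 673
side [240.7, 265.2] 0.79 801
side [303.2, 238.1] 0.77 666
scene [393.3, 161.8] 0.95 372
scene [344.8, 168.0] 0.63 393
scene [294.3, 165.6] 0.58 396
```

```bash
python3 - <<'E'
import cv2,numpy as np
a=[cv2.resize(cv2.imread(f'pics/cut_{n}.png'),(400,300)) for n in ['wrist','side','scene']]
cv2.imwrite('pics/cuts.png',np.vstack([np.hstack(a[:2]),np.hstack([a[2],a[2]*0])]))
E
```

```text
(no output)
```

View pics/cuts.png

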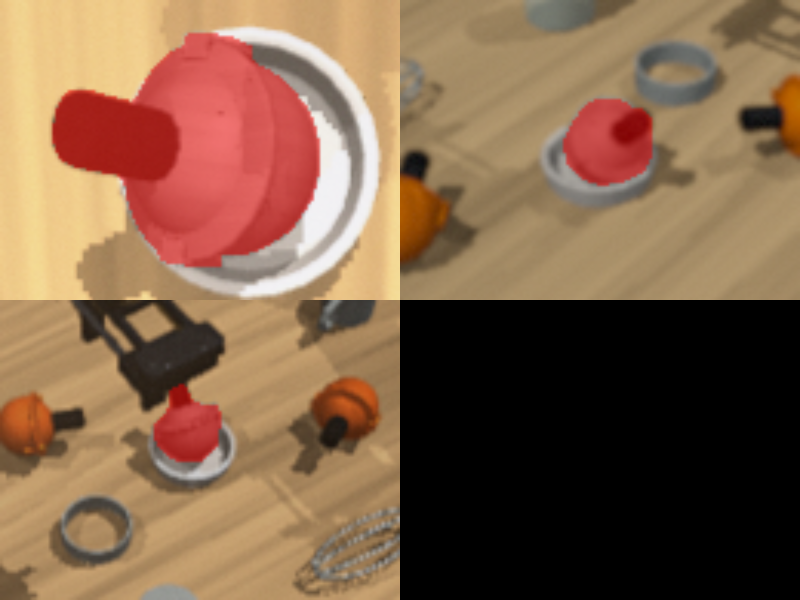

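The masks cover the steel mould cleanly in all three views. Now I fit its pose.

```bash
python3 - <<'E'
from h import *
from scipy.optimize import minimize
import pickle
np.set_printoptions(precision=4,suppress=True)
s,V=pickle.load(open('v.pkl','rb'))
def cost(x,VV=V,ret=False):
    P=parts(x);r=[]
    for n,p,m in VV:
        a=silh(p,P,s,sc=4);r.append(np.abs(a-m).sum()/m.sum())
    return r if ret else sum(r)
for VV,nm in [(V,'all'),(V[:1]+V[1:2],'wrist+side'),(V[:1]+V[2:],'wrist+scene')]:
    b=None
    for x0 in ([.53,.145,.055,-.85,.1],[.52,.15,.05,-.9,.0]):
        r=minimize(cost,x0,args=(VV,),method='Nelder-Mead',options=dict(initial_simplex=np.array([x0]+[np.array(x0)+d for d in np.diag([.01,.01,.01,.15,.15])]),xatol=1e-4,fatol=1e-4,maxiter=500))
        if b is None or r.fun<b.fun:b=r
    x=b.x;a=np.array([x[3],x[4],1]);a/=np.linalg.norm(a)
    print(nm,x,'tilt',np.degrees(np.arccos(a[2])),'az',np.degrees(np.arctan2(a[1],a[0])),cost(x,V,True),'grasp pt',x[:3]+.036*a,'tip',x[:3]+.047*a,'ballc',x[:3]-.015*a)
E
```

```text
all [ 0.5146  0.1435  0.045  -0.7942  0.1286] tilt 38.81929550052105 az 170.80521813848776 [np.float32(0.09124286), np.float32(0.08277027), np.float32(0.15855598)] grasp pt [0.4923 0.1471 0.073 ] tip [0.4855 0.1482 0.0816] ballc [0.5238 0.142  0.0333]
wrist+side [ 0.5139  0.1446  0.0458 -0.9256  0.1396] tilt 43.1096422112973 az 171.42210797251118 [np.float32(0.06958571), np.float32(0.08023649), np.float32(0.18575063)] grasp pt [0.4896 0.1482 0.072 ] tip [0.4821 0.1494 0.0801] ballc [0.524  0.143  0.0348]
wrist+scene [ 0.5133  0.1448  0.0419 -0.7183  0.0945] tilt 35.924662017167265 az 172.5054404667145 [np.float32(0.083314285), np.float32(0.18196322), np.float32(0.15458015)] grasp pt [0.4924 0.1476 0.071 ] tip [0.486  0.1484 0.08  ] ballc [0.522  0.1437 0.0297]
```

wrist+side is the plausible fit: ball centre z is 0.035 against 0.036 expected, and tilt is 43° against 42°. The grasp point is about (0.489, 0.148, 0.072) and the lean azimuth about 171°. Before grasping, I measure the chrome stand with the wrist camera.

Emit:
jog_arm(rows=[[-0.045,0.01,0,0,0],[-0.045,0.01,0,0,0],[-0.045,0.01,0,0,0],[-0.045,0.01,0,0,0],[-0.045,0.01,0,0,0],[-0.045,0.01,0,0,0],[-0.045,0.01,0,0,0],[0,0,0,0,0]])

```text
clock: 3.05
position: [0.6087, -0.2791, 0.222]
orientation: [0.002, 0.711, 0.703, -0.002]
contact_force: [-0.7, -1.1, -1.5]
finger_gap: 0.0872
```

Emit:
jog_arm(rows=[[0,0,0,0,0],[0,0,0,0,0]])

```text
clock: 3.25
position: [0.6102, -0.2682, 0.2223]
orientation: [-0.001, 0.706, 0.708, 0.0]
contact_force: [-0.3, 0.5, -0.4]
finger_gap: 0.0869
```

```bash
python3 - <<'E'
from h import *
np.set_printoptions(precision=4,suppress=True)
s=get_state();print(s['position'],s['qpos'],s['clock']);p=capture('wrist');save(p,'wrist2')
S=capture('side');C=capture('scene')
import pickle;pickle.dump((s,p,S,C),open('st.pkl','wb'))
for q in (p,S,C):
  for l in ['stand','stand_ring']:
        print(l,[(np.round(b['centre']),round(b['conf'],2)) for b in boxes_of(l,q)][:4])
save({'color':cv2.resize(S['color'][150:220,320:420],None,fx=8,fy=8)},'side2')
save({'color':cv2.resize(C['color'][200:270,210:310],None,fx=8,fy=8)},'scene2')
E
```

```text
[ 0.6102 -0.2682  0.2223] [ 0.314   0.4534  0.0533  1.5589 -0.0272  1.1307  0.3755] 3.25
stand [(array([219., 132.]), 0.7), (array([332., 112.]), 0.55)]
stand_ring [(array([218., 135.]), 0.86), (array([332., 113.]), 0.55)]
stand [(array([353., 176.]), 0.65), (array([398., 188.]), 0.53), (array([286., 181.]), 0.4)]
stand_ring [(array([359., 174.]), 0.75), (array([395., 188.]), 0.75)]
stand [(array([252., 245.]), 0.67), (array([234., 208.]), 0.63)]
stand_ring [(array([270., 243.]), 0.72), (array([234., 211.]), 0.61), (array([167., 233.]), 0.61)]
```

View pics/wrist2.png

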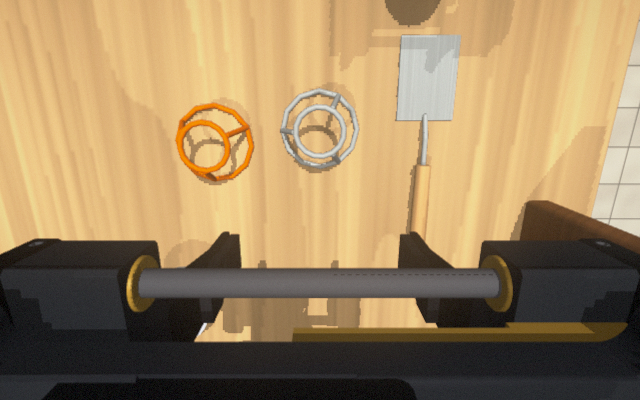

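View pics/side2.png

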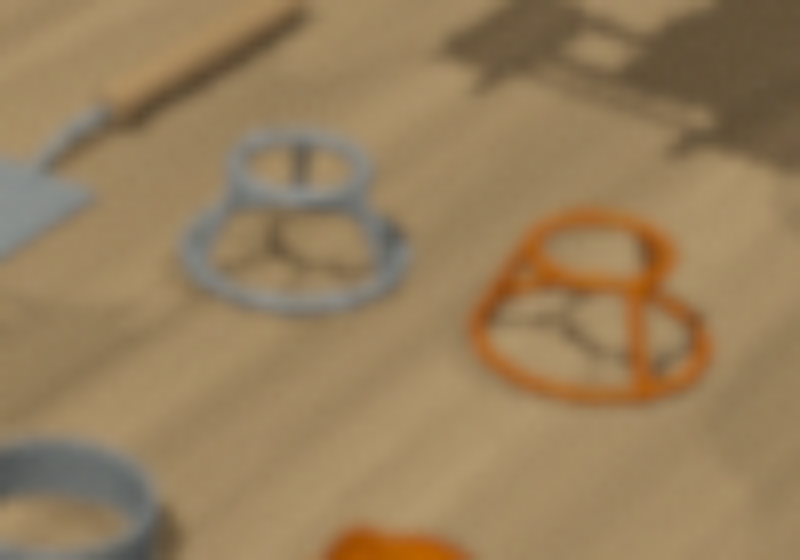

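View pics/scene2.png

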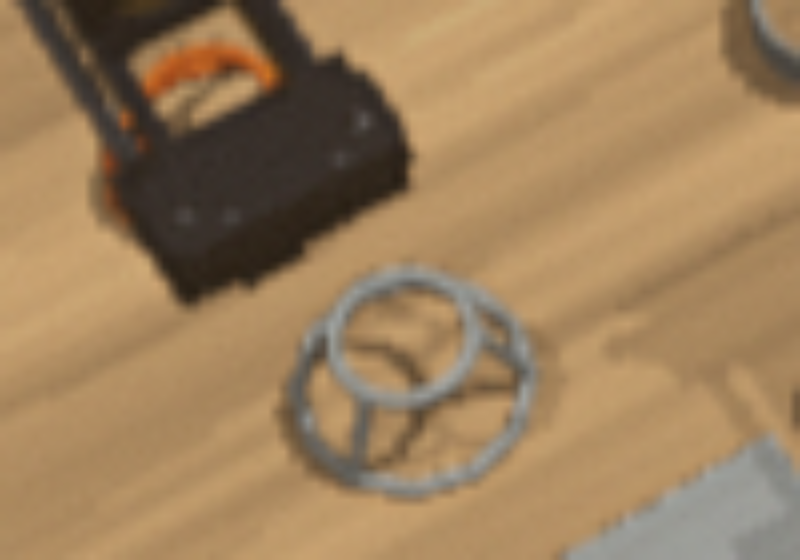

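Chrome stand upper ring centre: wrist (319.5,131.5), side (357.5,171), scene (260.6,242).

```bash
python3 - <<'E'
from h import *
import pickle
np.set_printoptions(precision=4,suppress=True)
s,p,S,C=pickle.load(open('st.pkl','rb'))
uv=[(319.5,131.5),(357.2,170.7),(260.3,241.7)]
for q,u in zip((p,S,C),uv): print(atz(q,u,.04,s))
print(tri([ray(q,u,s) for q,u in zip((p,S,C),uv)]))
print('foot ring wrist', atz(p,(319.5,129),.003,s))
E
```

```text
[ 0.6097 -0.2159  0.04  ]
[ 0.6111 -0.2165  0.04  ]
[ 0.6112 -0.216   0.04  ]
(array([ 0.6105, -0.2159,  0.04  ]), [np.float64(0.0008467774442415902), np.float64(0.00039620478754253785), np.float64(0.0006546519590792333)])
foot ring wrist [ 0.6097 -0.2155  0.003 ]
```

Stand ring at (0.6106, -0.216, 0.040); the three views agree to under 1 mm. Now to the mould.

Emit:
jog_arm(rows=[[0.045,-0.01,0,0,0],[0.045,-0.01,0,0,0],[0.045,-0.01,0,0,0],[0.045,-0.01,0,0,0],[0.045,-0.01,0,0,0],[0.045,-0.01,0,0,0],[0.045,-0.02,0,0,0],[0.045,-0.02,0,0,0]])

```text
clock: 4.5
position: [0.5093, 0.0918, 0.2228]
orientation: [0.0, 0.707, 0.707, 0.0]
contact_force: [0.7, 1.6, 0.1]
finger_gap: 0.0865
```

Emit:
jog_arm(rows=[[0.04,-0.015,0,0,0],[0,0,0,-0.14,0],[0,0,0,-0.14,0],[0,0,0,-0.14,0],[0,0,0,-0.14,0],[0,0,0,-0.14,0],[0,0,0,-0.14,0],[0,0,0,-0.14,0]])

```text
clock: 5.3
position: [0.495, 0.13, 0.2227]
orientation: [0.0, 0.288, 0.958, 0.0]
contact_force: [-0.2, -0.0, -0.3]
finger_gap: 0.0871
```

Emit:
jog_arm(rows=[[0,0,0,-0.14,0],[0,0,0,-0.14,0],[0,0,0,-0.14,0],[0,0,0,0,0],[0,0,0,0,0],[0,0,0,0,0]])

```text
clock: 5.9
position: [0.495, 0.13, 0.2226]
orientation: [0.0, 0.086, 0.996, 0.0]
contact_force: [0.1, 0.7, -0.4]
finger_gap: 0.0869
```

```bash
cat > rel.py <<'E'
from h import *
import sys
np.set_printoptions(precision=4,suppress=True)
s=get_state();R=quat(s['orientation']);g=np.array(eval(sys.argv[1]))  # TCP target world
print('pos',s['position'],'clock',s['clock'],'gap',s['finger_gap'],'F',s['contact_force'],'q',s['qpos'])
print('yaxis az',np.degrees(np.arctan2(R[1,1],R[0,1])),'ztool',R[:,2],'shift tool',R.T@(g-s['position']))
E
python3 rel.py '[0.489,0.148,0.053]'
```

```text
pos [0.495  0.13   0.2226] clock 5.9 gap 0.0869351481242876 F [ 0.0914  0.6953 -0.4007] q [-0.064   0.2219 -0.3211  1.9009  0.0812  1.031   0.9783]
yaxis az 80.09252810658809 ztool [ 0.0002  0.     -1.    ] shift tool [0.0091 0.0167 0.1696]
```

Emit:
jog_arm(rows=[[0.009,0.017,0.03,0,0],[0,0,0.03,0,0],[0,0,0.03,0,0],[0,0,0,0,0],[0,0,0,0,0]])

```text
clock: 6.4
position: [0.4892, 0.1485, 0.1329]
orientation: [-0.0, 0.086, 0.996, 0.0]
contact_force: [0.6, 0.4, 1.2]
finger_gap: 0.087
```

```bash
python3 - <<'E'
from h import *
np.set_printoptions(precision=4,suppress=True)
s=get_state();p=capture('wrist');o=p['color'].copy()
x=[.5139,.1446,.0465,-.9,.14]
P=parts(x)
for X in P[1:]:
    for q in X:
        u=proj(p,q,s);cv2.circle(o,(int(u[0]),int(u[1])),1,(0,255,0),-1)
save({'color':o},'w3');S=capture('side');save({'color':cv2.resize(S['color'][150:290,220:420],None,fx=4,fy=4)},'s3')
E
python3 rel.py '[0.489,0.148,0.053]'
```

```text
pos [0.4903 0.1488 0.1342] clock 6.5 gap 0.08726945408962039 F [0.0605 0.5025 0.9425] q [-0.1124  0.3269 -0.3206  1.9963  0.1373  0.8356  0.8902]
yaxis az 80.17907260267303 ztool [ 0.0029  0.001  -1.    ] shift tool [ 0.0014 -0.0011  0.0812]
```

View pics/w3.png

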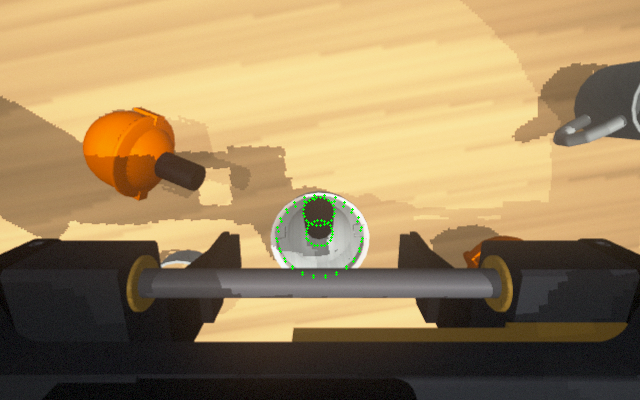

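View pics/s3.png

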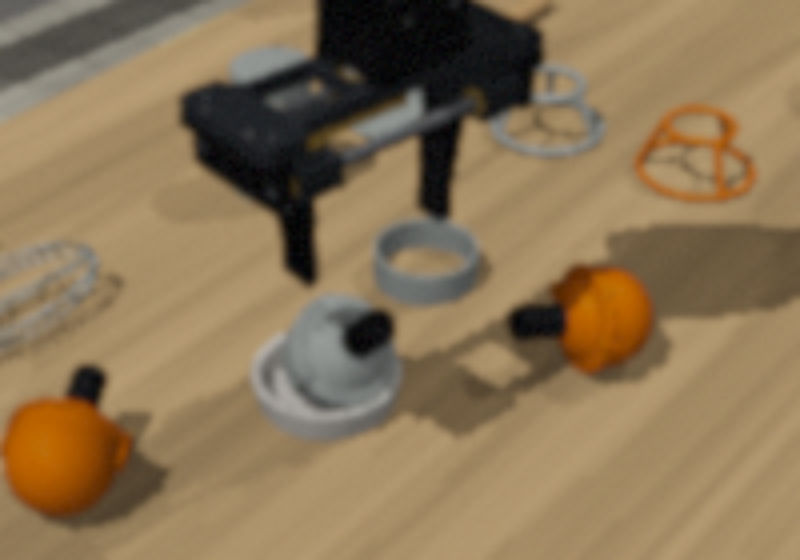

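The model overlay fits the knob (tip at wrist (319,205)) and the knob is centred between the fingers. I descend and close lightly.

Emit:
jog_arm(rows=[[0.001,-0.001,0.027,0,0],[0,0,0.027,0,0],[0,0,0.027,0,0],[0,0,0,0,0],[0,0,0,0,0.5],[0,0,0,0,0.6],[0,0,0,0,0.8],[0,0,0,0,1]], grip_force=10)

```text
clock: 7.3
position: [0.4887, 0.1477, 0.0527]
orientation: [0.001, 0.085, 0.996, 0.0]
contact_force: [-1.3, -1.0, -0.1]
finger_gap: 0.0629
```

Emit:
jog_arm(rows=[[0,0,0,0,1],[0,0,0,0,1],[0,0,0,0,1],[0,0,0,0,1]])

```text
clock: 7.7
position: [0.4879, 0.1475, 0.0515]
orientation: [0.0, 0.085, 0.996, 0.0]
contact_force: [0.2, -0.4, -0.0]
finger_gap: 0.0311
```

```bash
python3 rel.py '[0.489,0.148,0.053]'; python3 - <<'E'
from h import *
S=capture('side');save({'color':cv2.resize(S['color'][150:290,220:420],None,fx=4,fy=4)},'s4')
E
```

```text
pos [0.4879 0.1475 0.0515] clock 7.7 gap 0.031081328242254087 F [ 0.1679 -0.4491 -0.0162] q [-0.145   0.4469 -0.2882  2.0626  0.2021  0.6582  0.8331]
yaxis az 80.21534760720935 ztool [ 0.  0. -1.] shift tool [-0.001   0.0007 -0.0015]
```

View pics/s4.png

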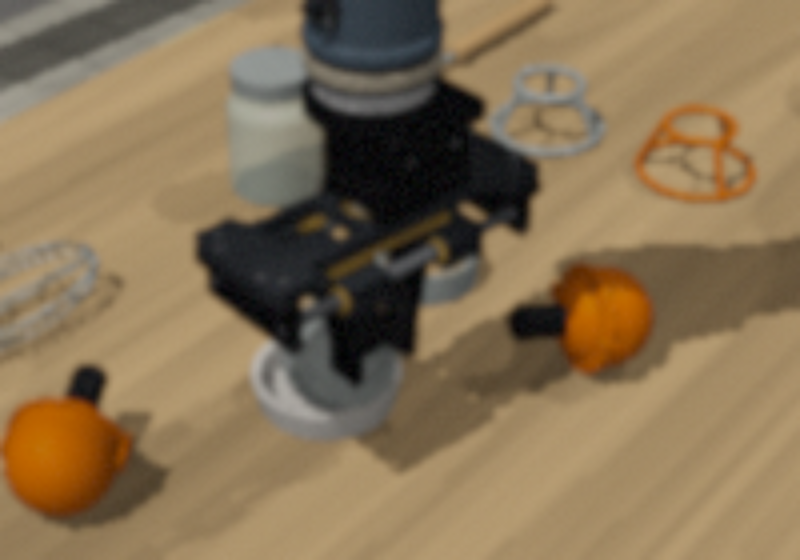

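Fingers are still closing (gap 31 mm). I'll close further, then lift slowly.

Emit:
jog_arm(rows=[[0,0,0,0,1],[0,0,0,0,1],[0,0,0,0,1],[0,0,0,0,1]])

```text
clock: 8.15
position: [0.4878, 0.1476, 0.0515]
orientation: [-0.0, 0.085, 0.996, 0.0]
contact_force: [-0.0, 1.3, -0.1]
finger_gap: 0.0216
```

Emit:
jog_arm(rows=[[0,0,-0.005,0,1],[0,0,-0.005,0,1],[0,0,-0.005,0,1],[0,0,-0.005,0,1],[0,0,-0.01,0,1],[0,0,-0.01,0,1],[0,0,0,0,1],[0,0,0,0,1]])

```text
clock: 8.95
position: [0.4881, 0.1476, 0.0921]
orientation: [0.0, 0.085, 0.996, 0.0]
contact_force: [-0.9, 0.7, -3.3]
finger_gap: 0.0215
```

```bash
python3 rel.py '[0.489,0.148,0.053]'; python3 - <<'E'
from h import *
S=capture('side');save({'color':cv2.resize(S['color'][150:290,220:420],None,fx=4,fy=4)},'s5')
E
```

```text
pos [0.4881 0.1476 0.0921] clock 8.95 gap 0.021474398680622096 F [-0.9291  0.7417 -3.284 ] q [-0.1254  0.3842 -0.3085  2.0354  0.169   0.7447  0.8626]
yaxis az 80.21063316580782 ztool [ 0.001   0.0002 -1.    ] shift tool [-0.0008  0.0006  0.0391]
```

View pics/s5.png

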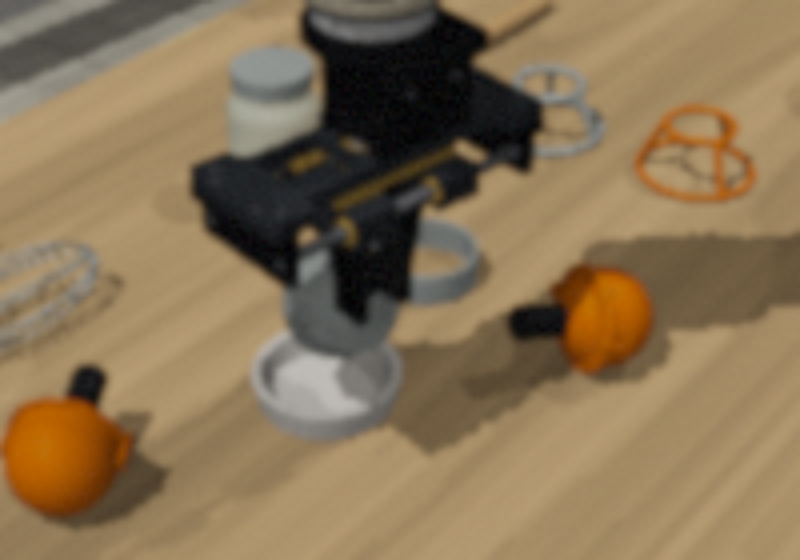

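The mould is lifted (−3.3 N) but still tilted. I loosen the grip in steps so that it swings upright.

Emit:
jog_arm(rows=[[0,0,-0.005,0,1],[0,0,-0.005,0,1],[0,0,0,0,1],[0,0,0,0,1]], grip_force=6.5)

```text
clock: 9.4
position: [0.488, 0.1476, 0.1017]
orientation: [0.0, 0.085, 0.996, 0.0]
contact_force: [0.1, 0.2, -2.4]
finger_gap: 0.0216
```

```bash
python3 rel.py '[0.489,0.148,0.053]'; python3 - <<'E'
from h import *
print(get_state()['wrist_torque'])
S=capture('side');save({'color':cv2.resize(S['color'][150:290,220:420],None,fx=4,fy=4)},'s6')
E
```

```text
pos [0.488  0.1476 0.1017] clock 9.4 gap 0.02155033460763393 F [ 0.1374  0.1718 -2.3827] q [-0.1213  0.3701 -0.3125  2.0277  0.1611  0.7663  0.8697]
yaxis az 80.21245952563625 ztool [ 0.0004  0.0001 -1.    ] shift tool [-0.0009  0.0006  0.0487]
[0.09497545 0.00352141 0.00443956]
```

View pics/s6.png

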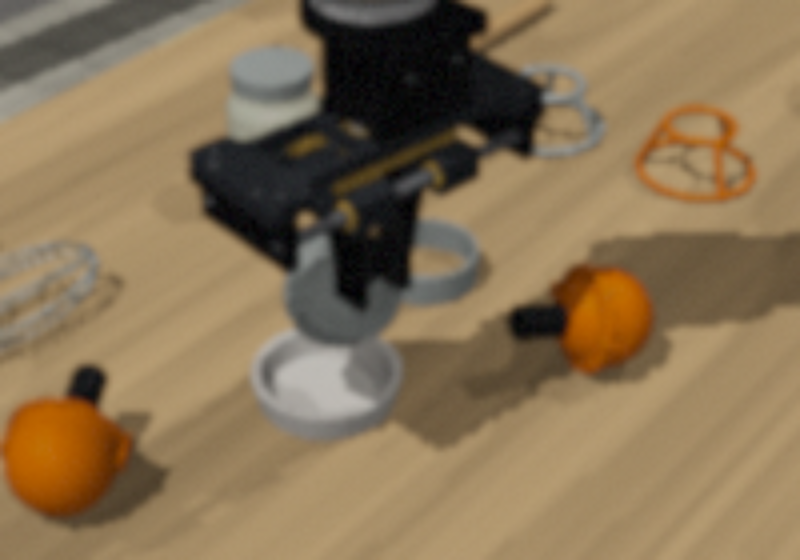

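Emit:
jog_arm(rows=[[0,0,0,0,1],[0,0,0,0,1],[0,0,0,0,1],[0,0,0,0,1]], grip_force=4.5)

```text
clock: 9.85
position: [0.4878, 0.1475, 0.1015]
orientation: [-0.0, 0.085, 0.996, 0.0]
contact_force: [0.4, -0.2, -3.3]
finger_gap: 0.0215
```

```bash
python3 rel.py '[0.489,0.148,0.053]'; python3 - <<'E'
from h import *
print(get_state()['wrist_torque'])
S=capture('side');save({'color':cv2.resize(S['color'][150:290,220:420],None,fx=4,fy=4)},'s7')
E
```

```text
pos [0.4878 0.1475 0.1015] clock 9.85 gap 0.021504005676957188 F [ 0.3893 -0.1601 -3.2651] q [-0.1213  0.3704 -0.3125  2.0279  0.1611  0.7663  0.8697]
yaxis az 80.21359963864981 ztool [-0.0001  0.     -1.    ] shift tool [-0.0011  0.0007  0.0485]
[ 0.0718158   0.00367351 -0.01265749]
```

View pics/s7.png

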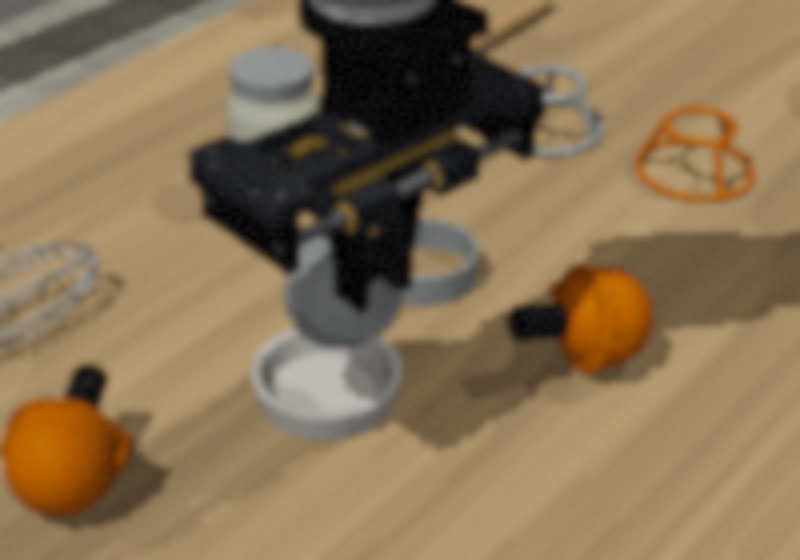

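Emit:
jog_arm(rows=[[0,0,0.01,0,1],[0,0,0.01,0,1],[0,0,0.005,0,1],[0,0,0,0,1]])

```text
clock: 10.3
position: [0.4869, 0.1472, 0.0752]
orientation: [-0.001, 0.085, 0.996, -0.001]
contact_force: [-0.4, 0.2, -3.6]
finger_gap: 0.0219
```

Emit:
jog_arm(rows=[[0,0,0,0,1],[0,0,0,0,1],[0,0,0,0,1]], grip_force=3.3)

```text
clock: 10.6
position: [0.4884, 0.1477, 0.077]
orientation: [0.001, 0.085, 0.996, 0.0]
contact_force: [0.2, 0.1, -1.0]
finger_gap: 0.022
```

```bash
python3 rel.py '[0.489,0.148,0.053]'; python3 - <<'E'
from h import *
print(get_state()['wrist_torque'])
S=capture('side');save({'color':cv2.resize(S['color'][150:290,220:420],None,fx=4,fy=4)},'s8')
E
```

```text
pos [0.4884 0.1477 0.077 ] clock 10.6 gap 0.022044656152830442 F [ 0.1965  0.1142 -0.9739] q [-0.132   0.4071 -0.302   2.0458  0.1814  0.7121  0.8515]
yaxis az 80.21004761261703 ztool [ 0.0012  0.0004 -1.    ] shift tool [-0.0005  0.0004  0.024 ]
[ 0.11893469 -0.05779487  0.00966279]
```

View pics/s8.png

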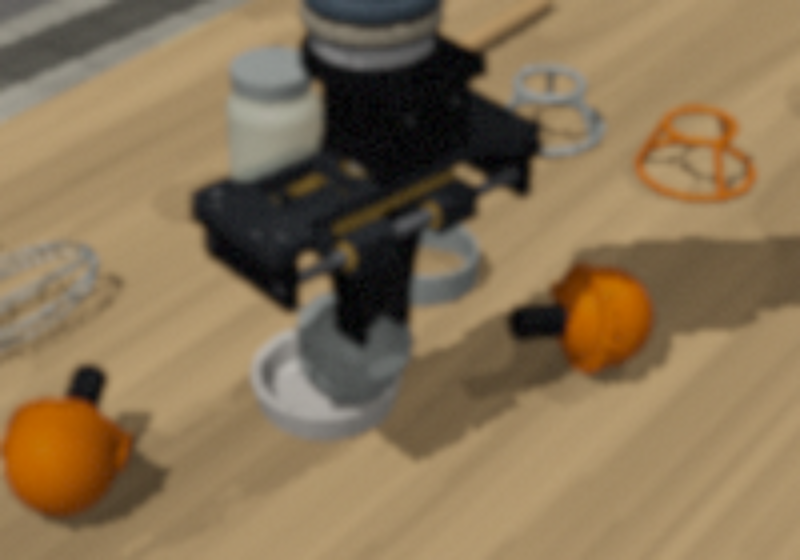

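At 3.3 N it has swung towards upright and now probably touches the dish rim. I lift gently clear with the same loose hold.

Emit:
jog_arm(rows=[[0,0,-0.005,0,1],[0,0,-0.005,0,1],[0,0,-0.01,0,1],[0,0,-0.01,0,1],[0,0,-0.01,0,1],[0,0,0,0,1],[0,0,0,0,1]], grip_force=3.7)

```text
clock: 11.35
position: [0.4881, 0.1475, 0.117]
orientation: [0.0, 0.085, 0.996, 0.0]
contact_force: [-0.4, 0.2, -2.5]
finger_gap: 0.0218
```

```bash
python3 rel.py '[0.489,0.148,0.053]'; python3 - <<'E'
from h import *
print(get_state()['wrist_torque'])
S=capture('side');save({'color':cv2.resize(S['color'][150:290,220:420],None,fx=4,fy=4)},'s9')
S=capture('scene');save({'color':cv2.resize(S['color'][100:240,260:460],None,fx=4,fy=4)},'c9')
E
```

```text
pos [0.4881 0.1475 0.117 ] clock 11.35 gap 0.021803075977151858 F [-0.3871  0.2378 -2.4926] q [-0.1149  0.3481 -0.3183  2.0154  0.1498  0.799   0.8798]
yaxis az 80.2079199493081 ztool [ 0.0009  0.0002 -1.    ] shift tool [-0.0008  0.0007  0.064 ]
[0.0777026  0.08475417 0.01902396]
```

View pics/s9.png

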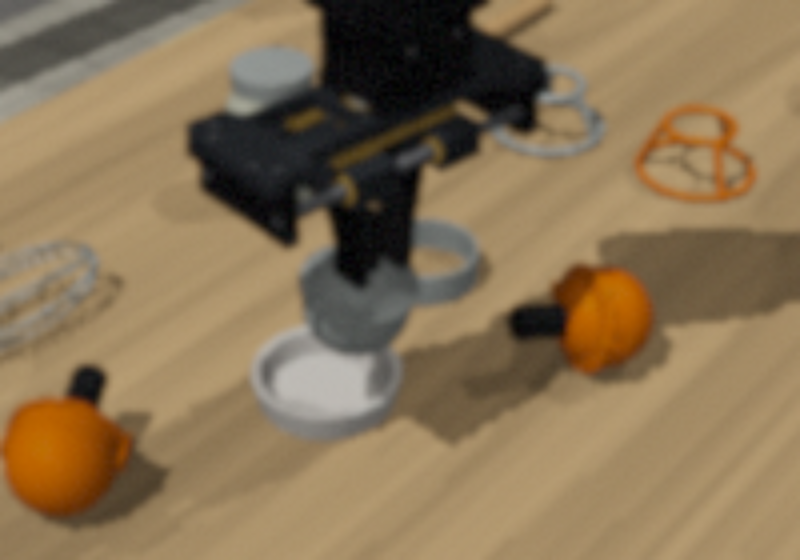

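View pics/c9.png

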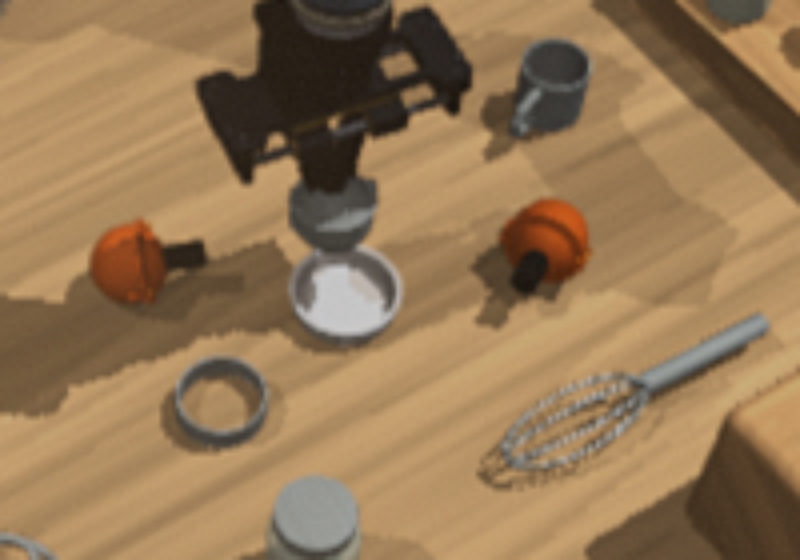

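Emit:
jog_arm(rows=[[0,0,0,0,1],[0,0,0,0,1]], grip_force=12)

```text
clock: 11.65
position: [0.4876, 0.1474, 0.1161]
orientation: [-0.0, 0.085, 0.996, -0.0]
contact_force: [0.1, 0.5, -2.6]
finger_gap: 0.0214
```

```bash
cat > fit2.py <<'E'
from h import *
from scipy.optimize import minimize
np.set_printoptions(precision=4,suppress=True)
def fit2():
    s=get_state();t=np.array(s['position']);g=t+[0,0,.019];V=[];m0=g-[0,0,.036]
    for n in ['side','scene']:
        p=capture(n);u0=proj(p,m0);best=None
        for r in cut_out('mould',p):
            d=np.hypot(*(np.array(r['centre'])-u0));print(n,np.round(r['centre']),u0.round(),round(r['conf'],2),r['pixels'].sum())
            if d<18 and best is None:best=r['pixels']
        if best is None: continue
        lum=p['color'].max(2);care=(lum>62)|(best&(lum>62))
        best=best&care
        o=p['color'].copy();o[best]=o[best]//2+np.array([127,0,0],np.uint8)
        V.append((n,p,best.astype(np.float32),care.astype(np.float32),o,u0))
    if not V: return
    def cost(x):
        P=parts(x)[:2];c=0
        for n,p,m,ca,_,_ in V: c+=(np.abs(silh(p,P)-m)*ca).sum()/m.sum()
        return c
    b=None
    for x0 in ([*m0,0,0],[*m0,-.3,0],[*m0,.2,0],[*m0,0,.2]):
        r=minimize(cost,x0,method='Nelder-Mead',options=dict(initial_simplex=np.array([x0]+[np.array(x0)+d for d in np.diag([.006,.006,.006,.15,.15])]),xatol=1e-4,fatol=1e-4,maxiter=400))
        print(r.x,r.fun)
        if b is None or r.fun<b.fun:b=r
    x=b.x;print('fit',x,b.fun,'tilt deg x,y',np.degrees(np.arctan(x[3:])),'rel to grasp pt',x[:3]-g,'bottom z',x[2]-.047)
    ims=[]
    for n,p,m,ca,o,u0 in V:
        u,v=map(int,u0);k=5;u=max(u,40);v=max(v,50);a=cv2.resize(o[v-50:v+50,u-40:u+40],None,fx=k,fy=k)
        for X in parts(x):
            for q in X:
                w=(proj(p,q)-[u-40,v-50]+.5)*k;cv2.circle(a,(int(w[0]),int(w[1])),1,(0,255,0),-1)
        ims.append(a)
    return ims
E
python3 - <<'E'
from fit2 import *
i=fit2();save({'color':np.hstack(i)},'f1')
E
```

```text
side [308. 227.] [314. 224.] 0.88 628
side [239. 264.] [314. 224.] 0.78 934
side [362. 227.] [314. 224.] 0.6 639
scene [289. 164.] [341. 147.] 0.79 333
scene [394. 159.] [341. 147.] 0.71 392
scene [342. 154.] [341. 147.] 0.56 428
scene [265. 248.] [341. 147.] 0.21 244
[ 0.501   0.1455  0.0994 -0.1138  0.1266] 0.15986908972263336
[ 0.4982  0.1462  0.0989 -0.4081  0.1009] 0.1725742518901825
[ 0.5016  0.1458  0.0995 -0.078   0.1601] 0.16690672934055328
[ 0.4997  0.1464  0.0987 -0.2503  0.1439] 0.15460500121116638
fit [ 0.4997  0.1464  0.0987 -0.2503  0.1439] 0.15460500121116638 tilt deg x,y [-14.0545   8.1893] rel to grasp pt [ 0.0121 -0.001  -0.0364] bottom z 0.051730251440781014
```

View pics/f1.png

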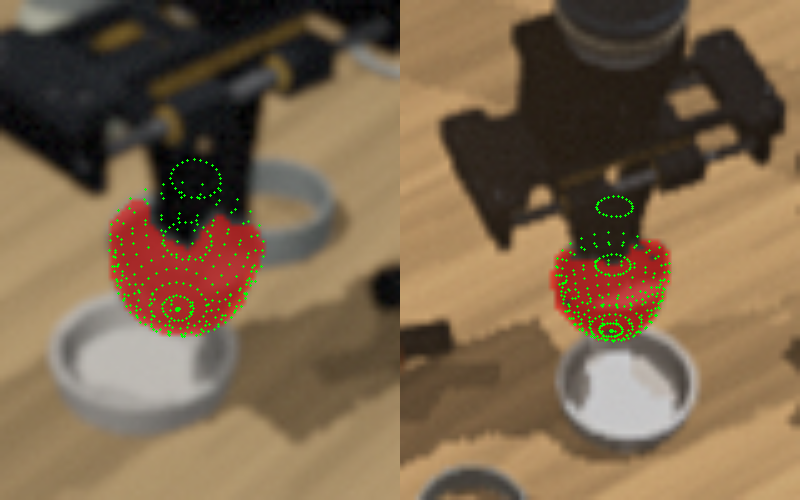

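The mould leans about 17° now: ball centre is +15.5 mm in x from the TCP axis, and the distance to the grasp point is 53 mm (51 expected). I carry it over the stand, seat the ball in the ring, and bring the knob upright about the seated ball while still holding it.

```bash
python3 rel.py '[0.595,-0.2125,0.17]'
```

```text
pos [0.4878 0.1475 0.1164] clock 11.85 gap 0.021635961640513054 F [ 0.0627  0.3963 -3.0212] q [-0.1151  0.3491 -0.3182  2.0156  0.1498  0.7989  0.8799]
yaxis az 80.21793356731135 ztool [-0.0002 -0.     -1.    ] shift tool [-0.1668 -0.3366 -0.0536]
```

Emit:
jog_arm(rows=[[0,0,-0.015,0,1],[0,0,-0.02,0,1],[0,0,-0.019,0,1],[-0.01,-0.02,0,0,1],[-0.015,-0.03,0,0,1],[-0.018,-0.036,0,0,1],[-0.018,-0.036,0,0,1],[-0.018,-0.036,0,0,1]], grip_force=15)

```text
clock: 12.65
position: [0.5391, -0.023, 0.1706]
orientation: [0.0, 0.085, 0.996, 0.0]
contact_force: [1.4, 0.7, -4.0]
finger_gap: 0.0212
```

Emit:
jog_arm(rows=[[-0.018,-0.036,0,0,1],[-0.018,-0.036,0,0,1],[-0.018,-0.036,0,0,1],[-0.015,-0.032,0,0,1],[-0.011,-0.022,0,0,1],[-0.008,-0.017,0,0,1],[0,0,0,0,1],[0,0,0,0,1]])

```text
clock: 13.45
position: [0.5949, -0.2118, 0.1702]
orientation: [-0.0, 0.085, 0.996, 0.001]
contact_force: [-0.3, 0.5, -3.7]
finger_gap: 0.0215
```

```bash
python3 rel.py '[0.595,-0.2125,0.17]'; python3 - <<'E'
from fit2 import *
i=fit2()
if i: save({'color':np.hstack(i)},'f2')
s=get_state();p=capture('wrist');save(p,'w5')
E
```

```text
pos [ 0.5949 -0.2118  0.1702] clock 13.45 gap 0.021545352286155745 F [-0.2534  0.4762 -3.6643] q [ 0.3998  0.4523 -0.1692  1.6914  0.0857  1.0064  1.6018]
yaxis az 80.24231730952887 ztool [-0.0009  0.0015 -1.    ] shift tool [-0.0002 -0.0007  0.0002]
side [356. 142.] [363. 139.] 0.84 342
side [366. 228.] [363. 139.] 0.8 666
side [236. 262.] [363. 139.] 0.75 805
scene [394. 160.] [254. 217.] 0.88 395
scene [293. 168.] [254. 217.] 0.7 373
scene [256. 225.] [254. 217.] 0.6 536
[ 0.6141 -0.2158  0.1568  0.1277 -0.2071] 0.17360001802444458
[ 0.6129 -0.2169  0.1559 -0.0187 -0.3662] 0.20356841385364532
[ 0.6107 -0.2148  0.1541 -0.0877 -0.1144] 0.21431326866149902
[ 0.6118 -0.2166  0.1556 -0.0524 -0.2396] 0.19325794279575348
fit [ 0.6141 -0.2158  0.1568  0.1277 -0.2071] 0.17360001802444458 tilt deg x,y [  7.2797 -11.6991] rel to grasp pt [ 0.0192 -0.004  -0.0324] bottom z 0.1097803067597561
```

View pics/f2.png

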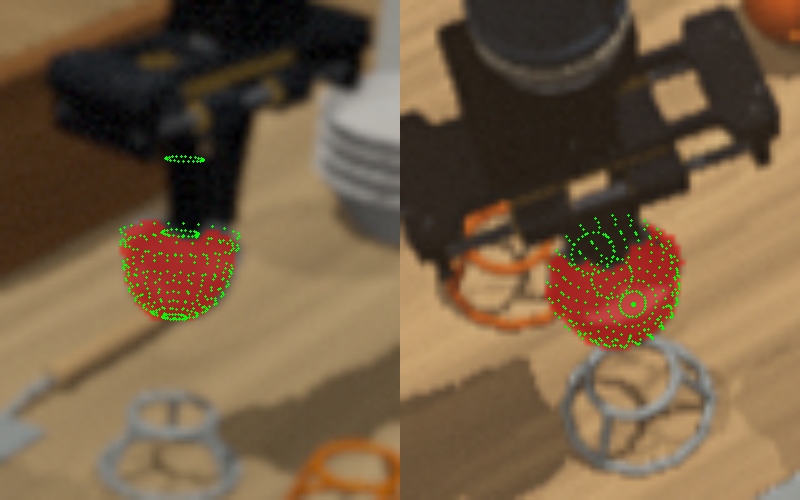

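View pics/w5.png

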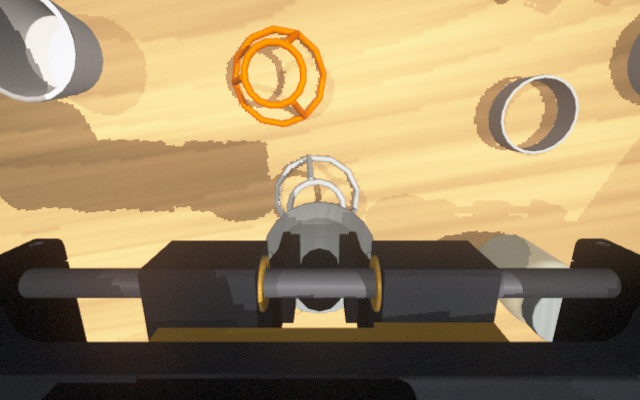

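I fit again with the knob constrained to the grasp (tilt only about the jaw axis), using all three views.

```bash
cat > fit3.py <<'E'
from h import *
from scipy.optimize import minimize
np.set_printoptions(precision=4,suppress=True)
def model(q,s):
    th,u,w,dy=q;R=quat(s['orientation']);g=np.array(s['position'])-R[:,2]*.019
    ax=-R[:,2]*np.cos(th)+R[:,0]*np.sin(th)     # lean towards tool +x
    m=g+R[:,0]*w+R[:,1]*dy-ax*u
    return np.r_[m,ax[0]/ax[2],ax[1]/ax[2]],ax
def fit3(views=('side','scene','wrist'),tag='g'):
    s=get_state();V=[]
    x0,_=model([.3,.037,0,0],s)
    for n in views:
        p=capture(n);u0=proj(p,x0[:3],s);best=None
        for r in cut_out('mould',p):
            d=np.hypot(*(np.array(r['centre'])-u0))
            if d<(60 if n=='wrist' else 18) and best is None:best=r['pixels'];print(n,np.round(r['centre']),round(r['conf'],2),best.sum())
        if best is None: print(n,'none');continue
        lum=p['color'].max(2);care=lum>62;best=best&care
        o=p['color'].copy();o[best]=o[best]//2+np.array([127,0,0],np.uint8)
        V.append((n,p,best.astype(np.float32),care.astype(np.float32),o,u0))
    def cost(q,ret=False):
        P=parts(model(q,s)[0])[:2];c=[]
        for n,p,m,ca,_,_ in V: c.append((np.abs(silh(p,P,s)-m)*ca).sum()/m.sum())
        return c if ret else sum(c)+ (q[3]/.004)**2*.02+(q[2]/.006)**2*.02
    b=None
    for t in (-.1,.15,.4):
        q0=[t,.037,0,0]
        r=minimize(cost,q0,method='Nelder-Mead',options=dict(initial_simplex=np.array([q0]+[np.array(q0)+d for d in np.diag([.15,.004,.004,.003])]),xatol=1e-4,fatol=1e-4,maxiter=300))
        print(r.x,r.fun)
        if b is None or r.fun<b.fun:b=r
    x,ax=model(b.x,s);bc=x[:3]-.015*ax
    print('BEST tilt deg',np.degrees(b.x[0]),'u,w,dy',b.x[1:],cost(b.x,True),'mid',x[:3],'ball',bc,'ball-tcp',bc-s['position'])
    for n,p,m,ca,o,u0 in V:
        u,v=map(int,u0);k=5;h=50 if n!='wrist' else 75;u=min(max(u,h),639-h);v=min(max(v,h),399-h);k=400/(2*h);a=cv2.resize(o[v-h:v+h,u-h:u+h],(400,400))
        for X in parts(x):
            for q in X:
                w=(proj(p,q,s)-[u-h,v-h]+.5)*k;cv2.circle(a,(int(w[0]),int(w[1])),1,(0,255,0),-1)
        save({'color':a},f'{tag}_{n}')
    A=[cv2.imread(f'pics/{tag}_{v[0]}.png') for v in V]
    while len(A)<4:A.append(A[0]*0)
    A=[cv2.resize(a,(300,300)) for a in A];cv2.imwrite(f'pics/{tag}.png',np.vstack([np.hstack(A[:2]),np.hstack(A[2:])]))
E
python3 -c "
from fit3 import *
fit3(tag='g1')"
```

```text
side [359. 142.] 0.84 410
scene [254. 225.] 0.8 521
wrist [320. 235.] 0.6 4852
[ 0.1885  0.0406 -0.0055 -0.0012] 1.126656966148472
[ 0.2536  0.0408 -0.0027 -0.0006] 1.1079156122937694
[ 0.3103  0.0411 -0.0002 -0.0005] 1.109620630268739
BEST tilt deg 14.53287400531074 u,w,dy [ 0.0408 -0.0027 -0.0006] [np.float32(0.1223545), np.float32(0.093380615), np.float32(0.8878364)] mid [ 0.6078 -0.2141  0.1502] ball [ 0.6116 -0.2147  0.1357] ball-tcp [ 0.0163 -0.0034 -0.035 ]
```

View pics/g1.png

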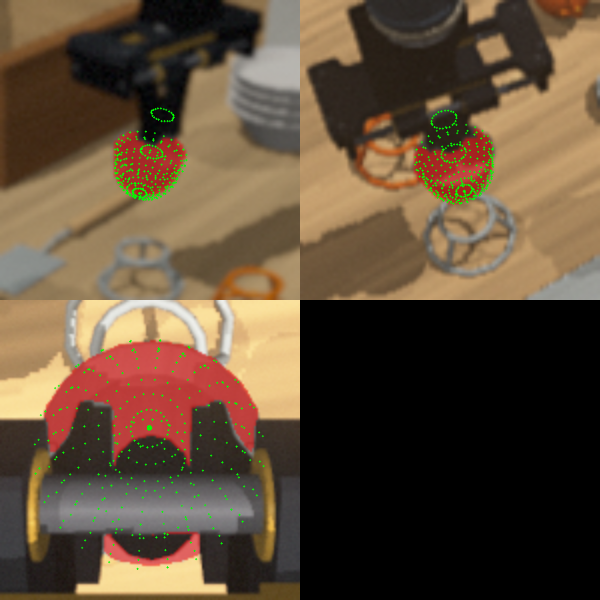

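Emit:
jog_arm(rows=[[0.001,-0.001,0.015,0,1],[0,0,0.02,0,1],[0,0,0.018,0,1],[0,0,0.008,0,1],[0,0,0,0,1],[0,0,0,0,1]])

```text
clock: 14.6
position: [0.5944, -0.2139, 0.1097]
orientation: [0.0, 0.085, 0.996, -0.0]
contact_force: [-0.8, -1.3, -1.8]
finger_gap: 0.0216
```

```bash
python3 rel.py '[0.594,-0.2125,0.099]'; python3 -c "
from fit3 import *
fit3(('side','scene'),tag='g2')"
```

```text
pos [ 0.5944 -0.2139  0.1097] clock 14.6 gap 0.021594786068037775 F [-0.8392 -1.3183 -1.8042] q [ 0.3965  0.5162 -0.1619  1.7441  0.1025  0.889   1.5907]
yaxis az 80.21162652334127 ztool [ 0.0006 -0.0001 -1.    ] shift tool [0.0006 0.0013 0.0107]
side [356. 160.] 0.71 369
scene [255. 237.] 0.72 450
[ 0.2603  0.0367 -0.0057 -0.0005] 0.25920615907721123
[ 0.3171  0.038  -0.0027 -0.0008] 0.2585580636441273
[ 0.383   0.0396  0.0007 -0.0003] 0.25763160028007526
BEST tilt deg 21.94658335072719 u,w,dy [ 0.0396  0.0007 -0.0003] [np.float32(0.11612319), np.float32(0.1411011)] mid [ 0.6082 -0.2166  0.092 ] ball [ 0.6137 -0.2176  0.0781] ball-tcp [ 0.0194 -0.0037 -0.0316]
```

View pics/g2.png

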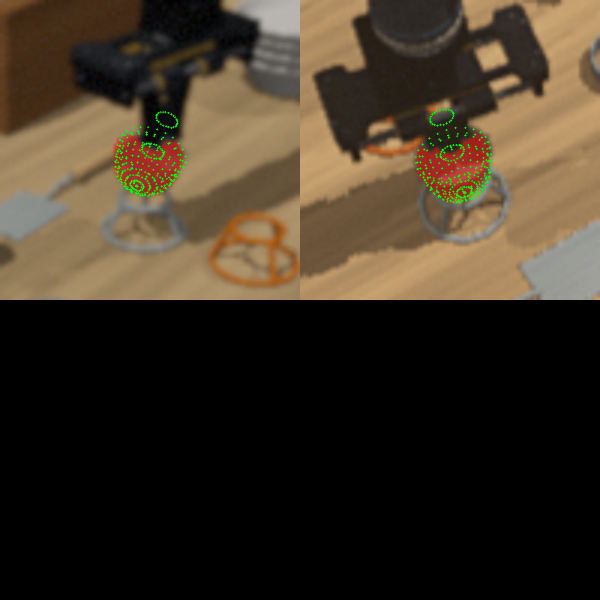

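Emit:
jog_arm(rows=[[0.001,0.001,0.003,0,1],[0,0,0.002,0,1],[0,0,0.002,0,1],[0,0,0,0,1]])

```text
clock: 15.2
position: [0.5929, -0.2126, 0.1022]
orientation: [-0.0, 0.085, 0.996, 0.0]
contact_force: [-0.6, -0.2, -3.5]
finger_gap: 0.0217
```

Emit:
jog_arm(rows=[[0,0,0.002,0,1],[0,0,0,0,1]])

```text
clock: 15.4
position: [0.593, -0.2126, 0.1002]
orientation: [-0.0, 0.085, 0.996, 0.0]
contact_force: [0.7, 0.5, -4.5]
finger_gap: 0.0214
```

Emit:
jog_arm(rows=[[0,0,0.002,0,1],[0,0,0,0,1]])

```text
clock: 15.6
position: [0.593, -0.2126, 0.0983]
orientation: [-0.0, 0.085, 0.996, 0.0]
contact_force: [0.1, 0.9, -2.8]
finger_gap: 0.0215
```

Emit:
jog_arm(rows=[[0,0,0.002,0,1],[0,0,0,0,1]])

```text
clock: 15.8
position: [0.5933, -0.2127, 0.0965]
orientation: [0.0, 0.085, 0.996, -0.0]
contact_force: [0.6, 0.2, -1.3]
finger_gap: 0.0214
```

Emit:
jog_arm(rows=[[0,0,0.0015,0,1],[0,0,0,0,1]])

```text
clock: 16.0
position: [0.5939, -0.2129, 0.0956]
orientation: [0.001, 0.085, 0.996, -0.0]
contact_force: [0.6, -0.5, -0.7]
finger_gap: 0.0218
```

Contact with the ring: the load on the wrist fell from about −3.5 N to −0.7 N at TCP z 0.0956. I loosen the jaws to a pivot hold and swing the knob over the ball centre (tool −x 17 mm, rising 2–3 mm).

Emit:
jog_arm(rows=[[0,0,0,0,1],[0,0,0,0,1],[-0.003,0,-0.0008,0,1],[-0.003,0,-0.0007,0,1],[-0.003,0,-0.0005,0,1],[-0.003,0,-0.0003,0,1],[-0.003,0,-0.0001,0,1],[0,0,0,0,1]], grip_force=4)

```text
clock: 16.8
position: [0.6086, -0.2154, 0.0985]
orientation: [0.0, 0.085, 0.996, -0.0]
contact_force: [-3.2, 0.3, 5.0]
finger_gap: 0.0219
```

```bash
python3 rel.py '[0.6106,-0.216,0.098]'; python3 -c "
from fit3 import *
fit3(('side','scene'),tag='g3')
for n,b in (('side',(100,220,290,430)),('scene',(180,280,190,330))):
    p=capture(n);save({'color':cv2.resize(p['color'][b[0]:b[1],b[2]:b[3]],None,fx=5.5,fy=5.5,interpolation=cv2.INTER_CUBIC)[:600,:790]},'h3_'+n)
"
```

```text
pos [ 0.6086 -0.2154  0.0985] clock 16.8 gap 0.021861728561239177 F [-3.1512  0.3149  5.038 ] q [ 0.388   0.5485 -0.1584  1.7175  0.1069  0.8832  1.5845]
yaxis az 80.20942813621416 ztool [ 0.0006 -0.0004 -1.    ] shift tool [-0.0021 -0.0002  0.0005]
side [358. 161.] 0.74 335
scene [259. 242.] 0.79 392
[ 0.1529  0.0337 -0.0019 -0.001 ] 0.2517019511639053
[ 0.1623  0.0341 -0.0019 -0.0013] 0.25756009194117296
[ 0.2811  0.0352  0.0038 -0.001 ] 0.27351018458345777
BEST tilt deg 8.759105087258009 u,w,dy [ 0.0337 -0.0019 -0.001 ] [np.float32(0.12876984), np.float32(0.11954828)] mid [ 0.6154 -0.2176  0.0842] ball [ 0.6177 -0.218   0.0694] ball-tcp [ 0.0091 -0.0026 -0.0292]
```

View pics/h3_side.png

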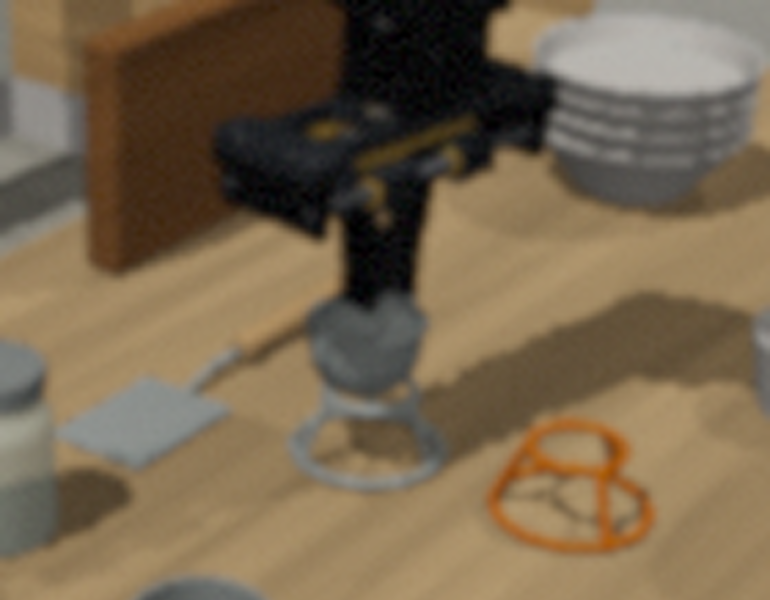

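View pics/h3_scene.png

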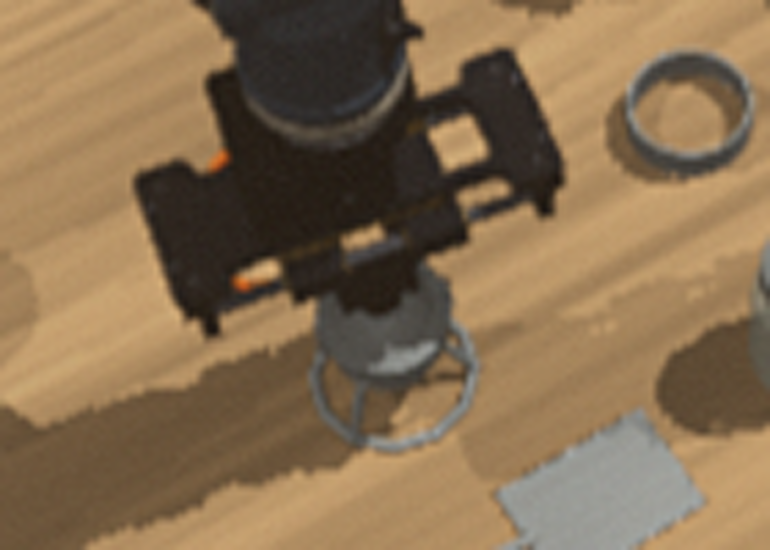

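Now pressing with 5 N; I relieve that a little and let the ball settle.

Emit:
jog_arm(rows=[[0,0,-0.001,0,1],[0,0,-0.001,0,1],[0,0,0,0,1]], grip_force=3.2)

```text
clock: 17.4
position: [0.608, -0.2151, 0.0991]
orientation: [0.0, 0.085, 0.996, 0.0]
contact_force: [-0.8, 0.1, -0.5]
finger_gap: 0.0219
```

```bash
python3 rel.py '[0.6106,-0.216,0.098]'; python3 -c "
from fit3 import *
fit3(('side','scene'),tag='g4')
p=capture('wrist');save(p,'w6')
"
```

```text
pos [ 0.608  -0.2151  0.0991] clock 17.4 gap 0.021882161442771747 F [-0.7718  0.1484 -0.5408] q [ 0.3883  0.5475 -0.1587  1.7181  0.1063  0.8845  1.585 ]
yaxis az 80.21678672615519 ztool [ 0.      0.0002 -1.    ] shift tool [-0.0027 -0.0004  0.0011]
side [356. 161.] 0.65 300
scene [259. 240.] 0.62 404
[ 0.1692  0.0337 -0.0034 -0.002 ] 0.32021259842996463
[ 0.2359  0.0344 -0.0003 -0.002 ] 0.3231913750332954
[ 0.299   0.0354  0.0037 -0.0014] 0.33783766669948917
BEST tilt deg 9.694167865814517 u,w,dy [ 0.0337 -0.0034 -0.002 ] [np.float32(0.18455388), np.float32(0.124044344)] mid [ 0.6167 -0.2187  0.0848] ball [ 0.6191 -0.2191  0.07  ] ball-tcp [ 0.0111 -0.004  -0.029 ]
```

View pics/g4.png

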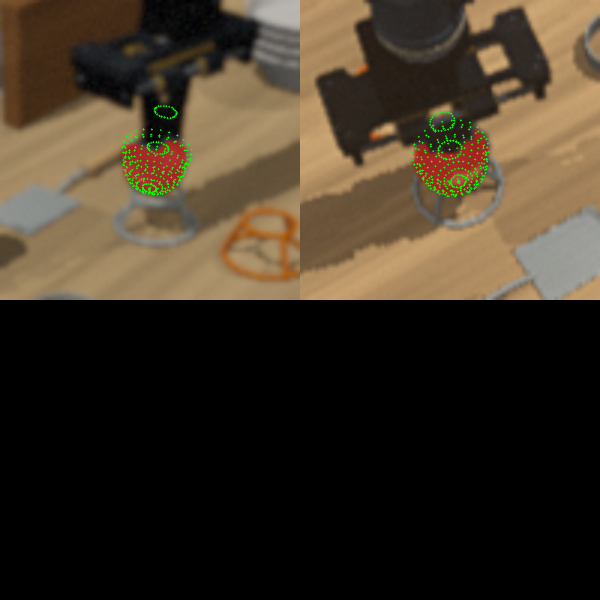

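View pics/w6.png

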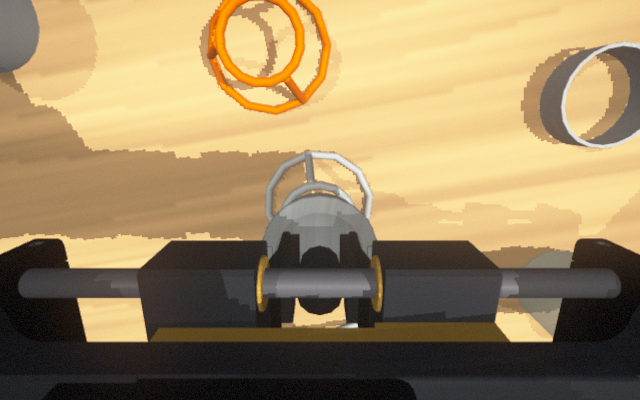

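```bash
python3 - <<'E'
from h import *
np.set_printoptions(precision=4,suppress=True)
s=get_state();p=capture('wrist');R=quat(s['orientation'])
save({'color':cv2.resize(p['color'][140:340,240:400],None,fx=3.7,fy=3,interpolation=cv2.INTER_CUBIC)},'w7')
e=atz(p,(319,152),.003,s);print('foot edge',e,'centre',e-R[:,0]*.046)
e=atz(p,(317,184),.042,s);print('ring edge',e,'centre',e-R[:,0]*.0285)
for c in [(.6106,-.216),(.6136,-.2165),(.6166,-.217)]:
    t=np.linspace(0,6.28,12);print(c,[proj(p,[c[0]-.046*.985,c[1]+.046*.17,.003],s),proj(p,[c[0]-.0285*.985,c[1]+.0285*.17,.042],s)])
E
```

```text
foot edge [ 0.5664 -0.2079  0.003 ] centre [ 0.6117 -0.2157  0.003 ]
ring edge [ 0.5832 -0.2122  0.042 ] centre [ 0.6112 -0.2171  0.042 ]
(0.6106, -0.216) [array([318.4519, 150.6701]), array([318.3889, 182.8753])]
(0.6136, -0.2165) [array([318.4796, 154.4747]), array([318.4209, 187.1146])]
(0.6166, -0.217) [array([318.5071, 158.2548]), array([318.4526, 191.3226])]
```

View pics/w7.png

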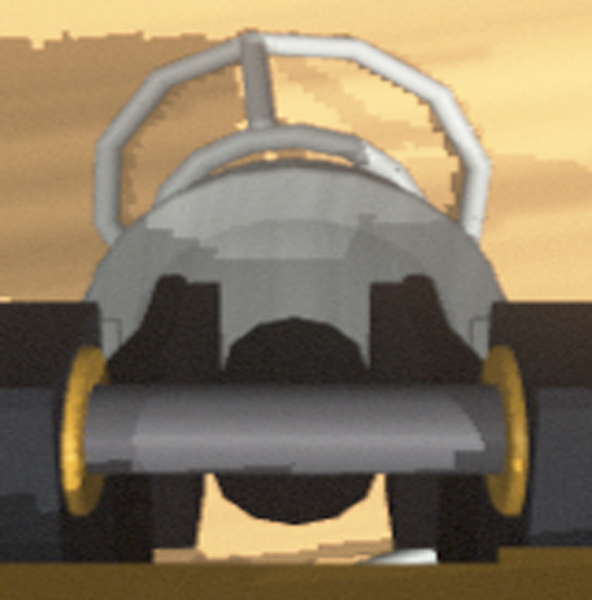

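```bash
python3 - <<'E'
from h import *
np.set_printoptions(precision=1,suppress=True)
s=get_state();p=capture('wrist');R=quat(s['orientation']);t=R[:,0]*[1,1,0];t/=np.linalg.norm(t);z=np.array([0,0,1.])
print('measured: lid edge 195, knob base near 246, tip far 314; tcp',s['position'],s['contact_force'])
for dz in (0,.003):
  for d in range(-4,21,4):
    th=np.radians(d);ax=z*np.cos(th)+t*np.sin(th);e=t*np.cos(th)-z*np.sin(th);b=np.array([.6115,-.2163,.064+dz])
    q=lambda u,r:proj(p,b+ax*(.015+u)+e*r,s)[1]
    g=np.array(s['position'])+[0,0,.019];k=(g[2]-b[2])/ax[2];off=(b+ax*k-g)@t
    print(dz,d,'lid',q(.004,.035),q(-.003,.035),'knobbase',q(.004,.011),'tip',q(.047,-.011),'knob off jaw mm',off*1e3,'u',k-.015)
E
```

```text
measured: lid edge 195, knob base near 246, tip far 314; tcp [ 0.6 -0.2  0.1] [ 0.4  0.8 -3. ]
0 -4 lid 192.77488178140652 188.95647388073547 knobbase 231.34650873024208 tip 310.44385701972334 knob off jaw mm -7.46201210672524 u 0.03929975834397244
0 0 lid 189.3224198078531 186.4598826010017 knobbase 228.75780189193003 tip 303.8407083012511 knob off jaw mm -3.6742524394915614 u 0.03916748686174283
0 4 lid 186.19217568177913 184.27304128517935 knobbase 226.20788683785645 tip 296.6012391550979 knob off jaw mm 0.11350722774211806 u 0.03929975834397244
0 8 lid 183.39510692252202 182.39934969026655 knobbase 223.71299438699117 tip 288.7790792047758 knob off jaw mm 3.9384913777885795 u 0.0396998217670279
0 12 lid 180.93845411558246 180.8394617621082 knobbase 221.28869038343288 tip 280.4405189417064 knob off jaw mm 7.839402322146563 u 0.040377620740577824
0 16 lid 178.82598432476456 179.59154838235287 knobbase 218.94972168486555 tip 271.66357444809 knob off jaw mm 11.858024476264056 u 0.04135040602431181
0 20 lid 177.05827994521943 178.65157476624998 knobbase 216.7098806075802 tip 262.536499
[... 461 characters left out ...]
00.2246891225076 knob off jaw mm -0.0962732080884657 u 0.03629243264972892
0.003 8 lid 184.56502520476516 183.51189768719433 knobbase 225.48188319132342 tip 292.28686350723024 knob off jaw mm 3.5168688736813873 u 0.03667033904947204
0.003 12 lid 182.0560631463938 181.9153290014968 knobbase 223.01456051306434 tip 283.81341412606974 knob off jaw mm 7.201732637136562 u 0.03731059895598273
0.003 16 lid 179.89721648637018 180.6358291703352 knobbase 220.63330699355794 tip 274.88410085635843 knob off jaw mm 10.997788318987629 u 0.038229507716727
0.003 20 lid 178.0889919083657 179.66921266117492 knobbase 218.35221059265442 tip 265.5894431246865 knob off jaw mm 14.94918974038976 u 0.03945130219171998
```

The wrist view (lid edge row 195, knob tip row 314) and the fit agree: the tilt is down to about 9°, but the ball has ridden about 7 mm up the far side of the ring. The stand itself is unmoved at (0.6115, -0.2165). I shift back over the seat and lower again.

Emit:
jog_arm(rows=[[0,0,-0.002,0,1],[0.004,0,0,0,1],[0.003,0,0,0,1],[0,0,0.002,0,1],[0,0,0,0,1]], grip_force=8)

```text
clock: 18.25
position: [0.6007, -0.2139, 0.0991]
orientation: [-0.0, 0.085, 0.996, 0.0]
contact_force: [0.8, 0.0, -2.8]
finger_gap: 0.0217
```

Emit:
jog_arm(rows=[[0,0,0.002,0,1],[0,0,0,0,1]])

```text
clock: 18.45
position: [0.601, -0.2139, 0.0971]
orientation: [-0.0, 0.085, 0.996, 0.0]
contact_force: [0.4, -0.7, -2.9]
finger_gap: 0.0217
```

Emit:
jog_arm(rows=[[0,0,0.002,0,1],[0,0,0,0,1]])

```text
clock: 18.65
position: [0.6015, -0.2141, 0.0956]
orientation: [0.0, 0.085, 0.996, -0.0]
contact_force: [1.5, 0.1, -2.3]
finger_gap: 0.0218
```

Emit:
jog_arm(rows=[[0,0,0.002,0,1],[0,0,0,0,1]])

```text
clock: 18.85
position: [0.6023, -0.2148, 0.0946]
orientation: [0.002, 0.085, 0.996, -0.001]
contact_force: [0.8, -1.6, 3.1]
finger_gap: 0.0216
```

```bash
python3 rel.py '[0.6106,-0.216,0.098]'; python3 -c "
from fit3 import *
fit3(('side','scene'),tag='g5')
p=capture('wrist');save({'color':cv2.resize(p['color'][140:340,240:400],None,fx=3.7,fy=3,interpolation=cv2.INTER_CUBIC)},'w8')
"
```

```text
pos [ 0.6023 -0.2148  0.0946] clock 18.85 gap 0.021629748503190743 F [ 0.7881 -1.5731  3.0748] q [ 0.3905  0.5435 -0.1584  1.7376  0.1082  0.8656  1.5843]
yaxis az 80.19853569168023 ztool [ 0.003  -0.0015 -1.    ] shift tool [-0.0084  0.0003 -0.0034]
side [356. 164.] 0.63 341
scene [257. 240.] 0.81 424
[ 0.1957  0.035  -0.     -0.0009] 0.2164160786559416
[ 0.1949  0.0351 -0.0002 -0.0009] 0.21841686047826084
[ 0.2704  0.0355  0.0035 -0.0006] 0.2287089990983303
BEST tilt deg 11.210455601462948 u,w,dy [ 0.035  -0.     -0.0009] [np.float32(0.123452015), np.float32(0.091998525)] mid [ 0.6089 -0.2169  0.0793] ball [ 0.6119 -0.2174  0.0646] ball-tcp [ 0.0095 -0.0026 -0.03  ]
```

View pics/w8.png

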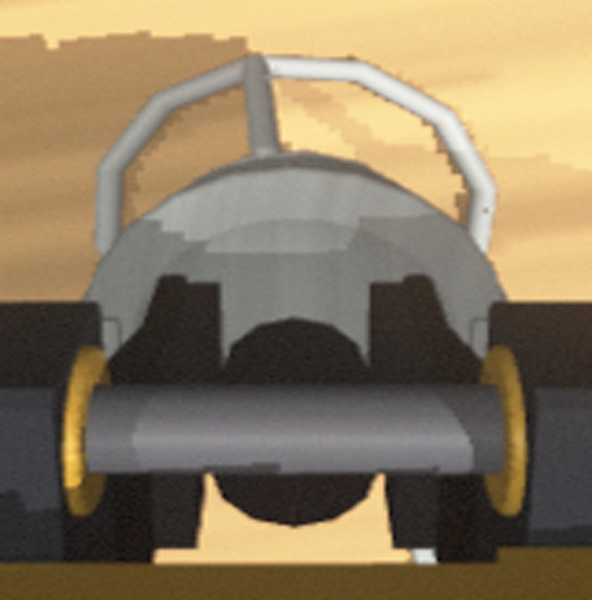

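View pics/g5.png

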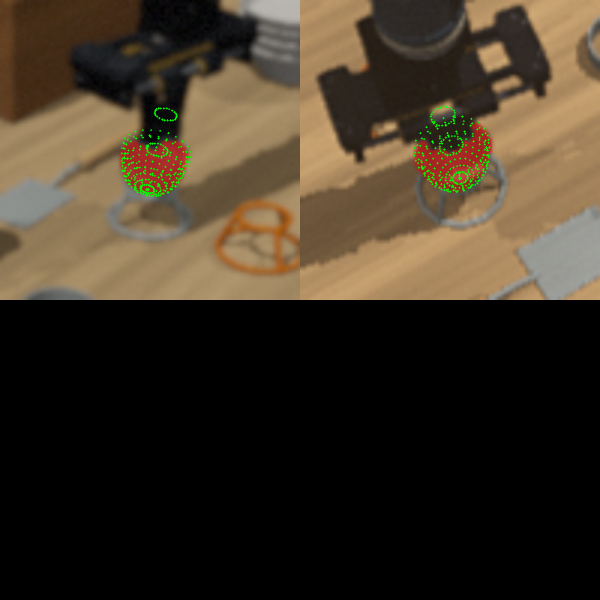

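Seated: ball at (0.612, -0.217, 0.0646), tilt still about 11°. I release here, turn the jaws 90° and squeeze the knob in the plane of the lean. The flat pads should then set it upright about the seated ball.

Emit:
jog_arm(rows=[[0,0,-0.001,0,1],[0,0,0,0,1],[0,0,0,0,0.65],[0,0,0,0,0.5],[0,0,0,0,0.3],[0,0,0,0,0],[0,0,0,0,0],[0,0,0,0,0]])

```text
clock: 19.9
position: [0.6008, -0.2138, 0.0941]
orientation: [-0.0, 0.085, 0.996, 0.0]
contact_force: [-0.3, -0.1, -0.2]
finger_gap: 0.0617
```

Emit:
jog_arm(rows=[[0,0,0,0,0],[0,0,-0.02,0,0],[0,0,-0.03,0,0],[0,0,-0.03,0,0],[0.03,0,0,0,0],[0.03,0,0,0,0],[0,0,0,0,0],[0,0,0,0,0]])

```text
clock: 20.7
position: [0.5419, -0.2039, 0.1749]
orientation: [0.0, 0.085, 0.996, -0.0]
contact_force: [0.2, 0.3, 0.8]
finger_gap: 0.087
```

```bash
python3 rel.py '[0.612,-0.217,0.15]'; python3 -c "
from h import *
for n,b in (('side',(120,200,300,410)),('scene',(200,280,205,315))):
    p=capture(n);save({'color':cv2.resize(p['color'][b[0]:b[1],b[2]:b[3]],None,fx=7,fy=7,interpolation=cv2.INTER_CUBIC)},'k_'+n)
p=capture('wrist');save(p,'k_wrist')
"
```

```text
pos [ 0.5419 -0.2039  0.1749] clock 20.7 gap 0.08697225489891303 F [0.1662 0.3287 0.8267] q [ 0.4245  0.3664 -0.1758  1.8133  0.0763  0.9674  1.6166]
yaxis az 80.19942812377381 ztool [ 0.001  -0.0003 -1.    ] shift tool [-0.0712 -0.001   0.025 ]
```

View pics/k_side.png

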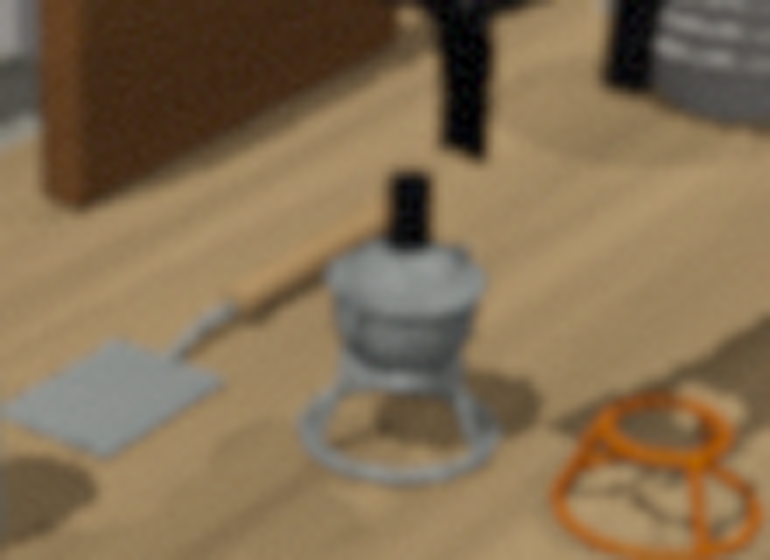

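View pics/k_scene.png

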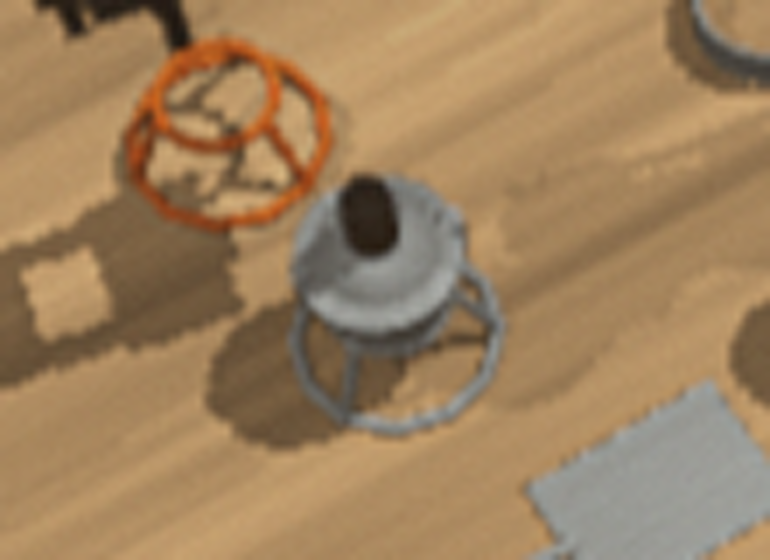

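View pics/k_wrist.png

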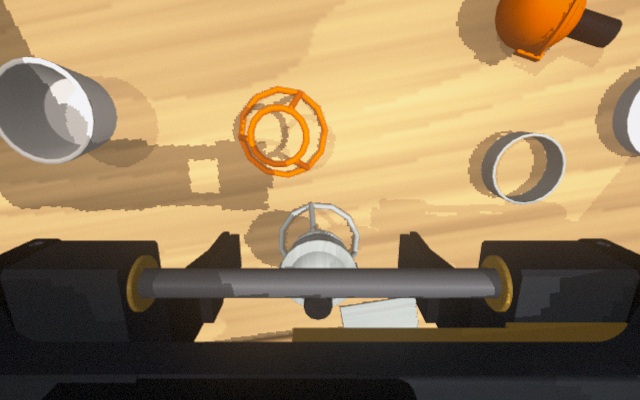

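It stands in the ring on its own with the knob up. Now I measure its tilt with the knob in view.

```bash
cat > fit4.py <<'E'
from h import *
from scipy.optimize import minimize
np.set_printoptions(precision=4,suppress=True)
def run(tag,ctr=(.6115,-.2165),views=('side','scene')):
    s=get_state();V=[];m0=[ctr[0],ctr[1],.079]
    for n in views:
        p=capture(n);u0=proj(p,m0,s);best=None
        for r in cut_out('mould',p):
            if np.hypot(*(np.array(r['centre'])-u0))<(40 if n=='wrist' else 15) and best is None:best=r['pixels'];print(n,np.round(r['centre']),u0.round(),r['conf'],best.sum())
        if best is None: print(n,'none'); continue
        o=p['color'].copy();o[best]=o[best]//2+np.array([127,0,0],np.uint8);V.append((n,p,best.astype(np.float32),o,u0))
    def cost(x,VV=V):
        P=parts(x);return sum(np.abs(silh(p,P,s)-m).sum()/m.sum() for n,p,m,_,_ in VV)
    def go(VV,prior=False):
        b=None
        for x0 in ([*m0,0,0],[*m0,-.2,0]):
            f=(lambda x:cost(x,VV)+ (.05*np.sum(((x[:3]-.015*np.array([x[3],x[4],1])-[ctr[0],ctr[1],.064])/.003)**2) if prior else 0))
            r=minimize(f,x0,method='Nelder-Mead',options=dict(initial_simplex=np.array([x0]+[np.array(x0)+d for d in np.diag([.004,.004,.004,.12,.12])]),xatol=1e-4,fatol=1e-4,maxiter=400))
            if b is None or r.fun<b.fun:b=r
        return b.x,b.fun
    for nm,VV,pr in [('all',V,0),('all+prior',V,1)]+[(v[0]+'+prior',[v],1) for v in V]:
        x,f=go(VV,pr);print(nm,x,f,'lean deg x,y',np.degrees(np.arctan(x[3:])))
        if nm=='all+prior':xb=x
    A=[]
    for n,p,m,o,u0 in V:
        u,v=map(int,u0);h=35;k=400/(2*h);a=cv2.resize(o[v-h:v+h,u-h:u+h],(400,400))
        for X in parts(xb):
            for q in X:
                w=(proj(p,q,s)-[u-h,v-h]+.5)*k;cv2.circle(a,(int(w[0]),int(w[1])),1,(0,255,0),-1)
        A.append(a)
    save({'color':np.hstack(A)},tag)
E
python3 -c "
from fit4 import *
run('m1')"
```

```text
side [356. 163.] [358. 159.] 0.87 445
scene [257. 239.] [259. 236.] 0.95 487
all [ 0.6138 -0.2177  0.0785  0.0567 -0.0212] 0.1518595814704895 lean deg x,y [ 3.2448 -1.2146]
all+prior [ 0.6138 -0.2176  0.0789  0.0793 -0.058 ] 0.16351155570718692 lean deg x,y [ 4.5367 -3.3189]
side+prior [ 0.6126 -0.2157  0.0791  0.011   0.0395] 0.08291715082239316 lean deg x,y [0.6328 2.2622]
scene+prior [ 0.6136 -0.2187  0.0787  0.1193 -0.1089] 0.059443283639753326 lean deg x,y [ 6.8018 -6.2162]
```

View pics/m1.png

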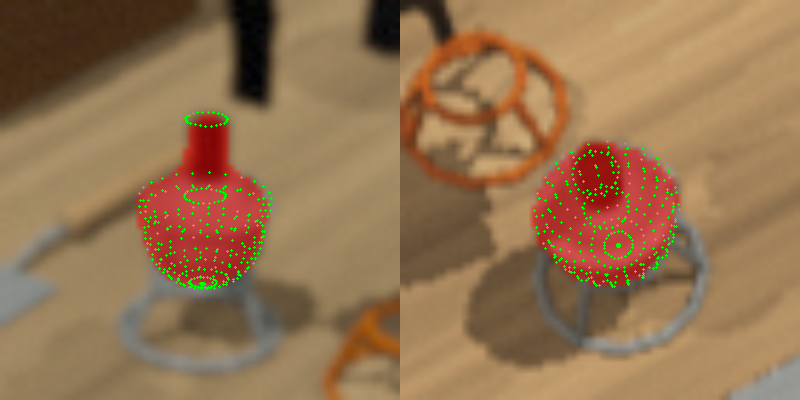

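Lean is only about 4° by this fit, but the two views disagree by several degrees. I turn the jaws by 90° (needed for the straightening squeeze anyway) and look with the wrist camera.

Emit:
jog_arm(rows=[[0,0,-0.03,0.14,0],[0,0,0,0.14,0],[0,0,0,0.14,0],[0,0,0,0.14,0],[0,0,0,0.14,0],[0,0,0,0.14,0],[0,0,0,0.14,0],[0,0,0,0.14,0]])

```text
clock: 21.85
position: [0.5422, -0.2037, 0.2043]
orientation: [-0.0, 0.604, 0.797, 0.0]
contact_force: [0.5, 0.9, 0.7]
finger_gap: 0.0872
```

Emit:
jog_arm(rows=[[0,0,0,0.14,0],[0,0,0,0.14,0],[0,0,0,0.14,0],[-0.03,0.02,0,0,0],[-0.04,0.03,0,0,0],[-0.02,0.02,0,0,0],[0,0,0,0,0],[0,0,0,0,0]])

```text
clock: 22.65
position: [0.5986, -0.3025, 0.2036]
orientation: [-0.001, 0.755, 0.656, -0.0]
contact_force: [-0.4, 0.3, -0.4]
finger_gap: 0.0869
```

```bash
python3 rel.py '[0.612,-0.217,0.15]'; python3 - <<'E'
from fit4 import *
s=get_state();p=capture('wrist');save(p,'k2_wrist')
run('m2',views=('side','wrist'))
E
```

```text
pos [ 0.5986 -0.3025  0.2036] clock 22.65 gap 0.08689598149824222 F [-0.362   0.2555 -0.3921] q [ 0.3072  0.4766  0.1408  1.5726 -0.0728  1.0991  0.3253]
yaxis az -8.041833468883954 ztool [-0.0013  0.001  -1.    ] shift tool [0.0865 0.0014 0.0536]
side [357. 165.] [358. 159.] 0.62 398
wrist [320.  95.] [321.  95.] 0.62 5467
all [ 0.6102 -0.2164  0.0776 -0.0066  0.1009] 0.2085898220539093 lean deg x,y [-0.3776  5.763 ]
all+prior [ 0.6106 -0.2162  0.0787 -0.013   0.0693] 0.2239337626828499 lean deg x,y [-0.7475  3.9627]
side+prior [ 0.6107 -0.2152  0.079  -0.0213  0.1032] 0.16587411198261393 lean deg x,y [-1.2222  5.8937]
wrist+prior [ 0.6093 -0.216   0.0786 -0.1739  0.0459] 0.04380691971494746 lean deg x,y [-9.8631  2.6288]
```

View pics/k2_wrist.png

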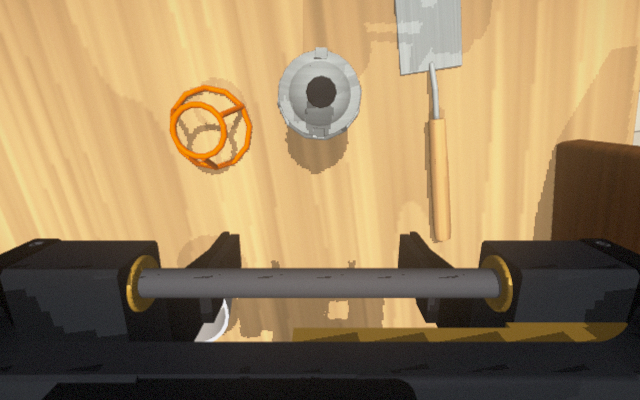

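View pics/m2.png

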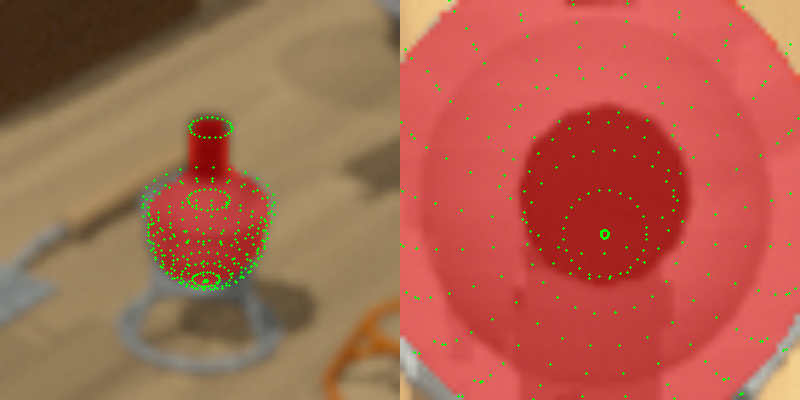

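Looking almost straight down: knob tip disc centred at about (321,92), lid outline centre at about (319.5,95). I compute the lean from these two centres.

```bash
python3 - <<'E'
from h import *
np.set_printoptions(precision=4,suppress=True)
s=get_state();p=capture('wrist');im=p['color']
lum=im.max(2).astype(np.uint8)
m=np.zeros_like(lum);m[60:130,290:350]=(lum[60:130,290:350]<60)
n,l,st,c=cv2.connectedComponentsWithStats(m);k=max(range(1,n),key=lambda i:st[i,4])
cs,_=cv2.findContours((l==k).astype(np.uint8),0,2);e=cv2.minEnclosingCircle(cs[0]);print('knob',st[k],c[k],e)
best=None
for r in cut_out('mould',p):
    if abs(r['centre'][0]-320)<20: best=r['pixels'];break
cs,_=cv2.findContours(best.astype(np.uint8),0,2);q=max(cs,key=cv2.contourArea);
# remove clip columns/outliers: robust ellipse by dropping |col-320|<15
pts=q[:,0,:].astype(np.float32);pts=pts[abs(pts[:,0]-320)>14]
el=cv2.fitEllipse(pts);print('lid',el)
tip=atz(p,e[0],.126,s)
for z in (.079,.0815,.083):
    lid=atz(p,el[0],z,s);d=tip-lid;print(z,'tip',tip,'lid',lid,'lean deg',np.degrees(np.arctan2(d[:2],d[2])))
save({'color':cv2.resize(im[40:150,265:375],None,fx=5,fy=5,interpolation=cv2.INTER_CUBIC)},'k3')
E
```

```text
Traceback (most recent call last):
ValueError: max() iterable argument is empty
```

```bash
python3 - <<'E'
from h import *
np.set_printoptions(precision=4,suppress=True)
s=get_state();p=capture('wrist');im=p['color']
lum=im.max(2).astype(np.uint8);print(lum[85:100:5,300:345:5])
m=np.zeros_like(lum);m[60:130,290:350]=(lum[60:130,290:350]<85)
n,l,st,c=cv2.connectedComponentsWithStats(m);k=max(range(1,n),key=lambda i:st[i,4])
cs,_=cv2.findContours((l==k).astype(np.uint8),0,2);e=cv2.minEnclosingCircle(max(cs,key=cv2.contourArea));print('knob',st[k],c[k],e)
best=None
for r in cut_out('mould',p):
    if abs(r['centre'][0]-320)<20: best=r['pixels'];break
cs,_=cv2.findContours(best.astype(np.uint8),0,2);q=max(cs,key=cv2.contourArea)
pts=q[:,0,:].astype(np.float32);pts=pts[abs(pts[:,0]-320)>14]
el=cv2.fitEllipse(pts);print('lid',el)
tip=atz(p,c[k],.126,s)
for z in (.079,.0815,.083):
    lid=atz(p,el[0],z,s);d=tip-lid;print(z,'tip',tip,'lid',lid,'lean deg',np.degrees(np.arctan2(d[:2],d[2])))
save({'color':cv2.resize(im[40:150,265:375],None,fx=5,fy=5,interpolation=cv2.INTER_CUBIC)},'k3')
E
```

```text
[[174 187  72  75  78  74  76 188 178]
 [179 181  74  78  73  76  76 101 172]
 [172 178  73  71  74  73  70  95 187]]
knob [307  78  29  31 684] [320.7412  93.1725] ((320.9549865722656, 93.12999725341797), 15.130175590515137)
lid ((319.46575927734375, 93.81472778320312), (79.61333465576172, 84.73860931396484), 178.7006378173828)
0.079 tip [ 0.6109 -0.2168  0.126 ] lid [ 0.6102 -0.2151  0.079 ] lean deg [ 0.7583 -2.0416]
0.0815 tip [ 0.6109 -0.2168  0.126 ] lid [ 0.6102 -0.2152  0.0815] lean deg [ 0.8239 -2.0208]
0.083 tip [ 0.6109 -0.2168  0.126 ] lid [ 0.6102 -0.2153  0.083 ] lean deg [ 0.867  -2.0072]
```

View pics/k3.png

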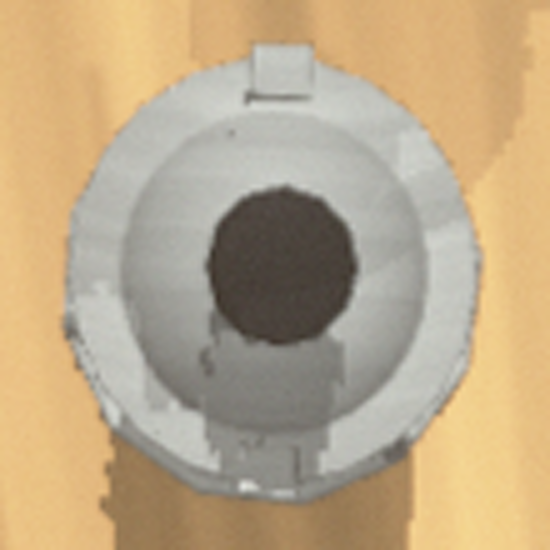

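Seen from directly above, the lean is about 2° (limit 11°). Mid is at (0.610, -0.215) against the ring at (0.611, -0.216). No regrip is needed; one last full look before handing in.

Emit:
jog_arm(rows=[[-0.02,0,-0.02,0,0],[0,0,0,0,0],[0,0,0,0,0],[0,0,0,0,0],[0,0,0,0,0]])

```text
clock: 23.55
position: [0.5959, -0.3212, 0.2236]
orientation: [-0.001, 0.754, 0.656, 0.0]
contact_force: [0.4, -0.4, 0.1]
finger_gap: 0.087
```

```bash
python3 - <<'E'
from h import *
s=get_state();p=capture('side');save(p,'end_side');c=capture('scene')
a=cv2.resize(p['color'][110:210,300:420],None,fx=6,fy=6,interpolation=cv2.INTER_CUBIC);save({'color':a},'end_crop')
# vertical through ring centre, heights of expected bottom/lid/tip
for z in (.032,.083,.126): u=proj(p,[.611,-.2163,z]);print(z,(u-[300,110])*6)
W=capture('wrist');print(s['clock'],s['contact_force'],proj(W,[.611,-.2163,.126],s),[np.round(b['centre']) for b in boxes_of('mould',W)])
E
```

```text
0.032 [342.30101655 377.97976255]
0.083 [347.86929323 289.52228762]
0.126 [352.76510146 211.7476261 ]
23.55 [ 0.39633623 -0.43048394  0.11264929] [320.96799722  66.01304593] [array([318.,  69.])]
```

View pics/end_crop.png

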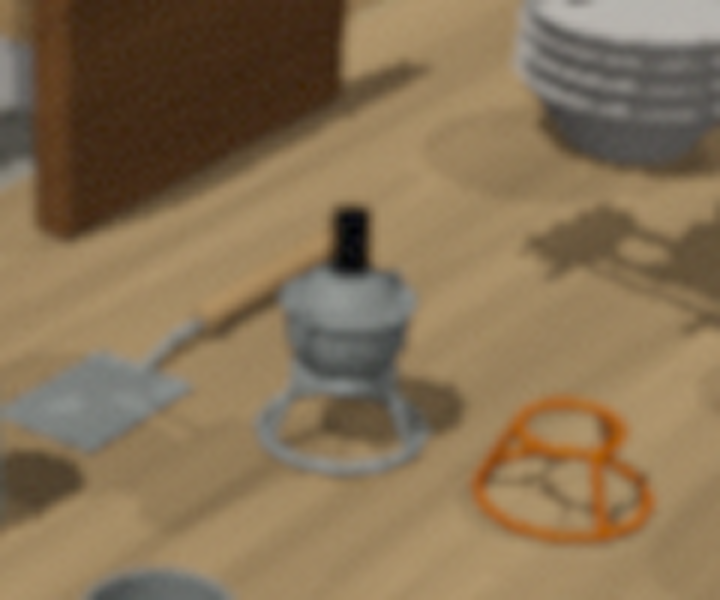

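View pics/end_side.png

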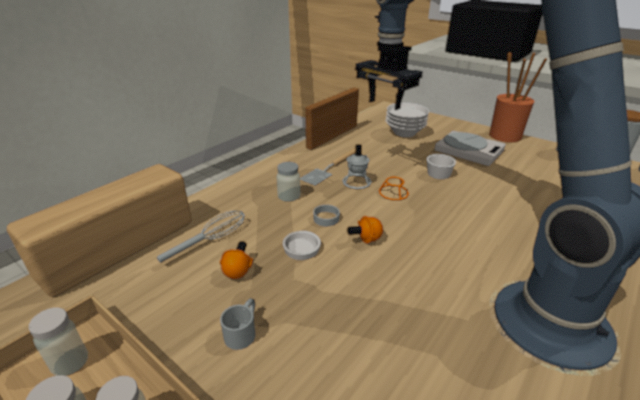

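The side crop shows the knob tip centre at about (351,212), against (353,212) expected for an upright, seated mould. So height and tilt are right. The stand is level, the other things are where they were, and the robot is clear.

```bash
python3 -c "
from cell import *
print(hand_in())"
```

```text
the job is handed in; nothing more can be done
None
```

The steel mould now stands on its own in the ring of the chrome stand, lid and knob up, and I handed the job in at about 24 s. I lifted it from the dish by the knob and loosened the grip so it swung towards upright. I then lowered it until the ring carried it, released it there, and moved the arm clear.

**Final checks**
- **Lean:** about 2° in the straight-down wrist view, against the 11° limit.
- **Position:** half-way point about 1 mm from the ring's axis.
- **Height:** in the side view the knob tip was within about a third of a camera pixel (2 px in the 6× crop) of where an upright, seated mould's would be.
- **Surroundings:** the stand looked level, and the other things were where they had been. The robot touched nothing.

**What went wrong or disagreed**
- **First straightening:** trying to straighten the mould in the ring while still holding it made the ball ride about 7 mm up the ring's far side. I moved it back over the seat and lowered it again.
- **Tilt fits:** the outline fits disagreed, from about 11° while the fingers hid the knob to between 2° and 10° after release. They use a flat lid, but the real one is domed, so I relied on the straight-down view and the final side check.

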